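# Lock the sample case with its key

## Robot

A 6-joint arm with a two-finger parallel gripper is mounted at the origin on a cart in front of the work surface, level with it; the furniture and walls round the work are solid. World frame = base frame: x ahead of the robot, y to its left, z up, the work surface at z = 0. Lengths are in m, angles in rad, forces in N, time in s.
With the tool pointing down it reaches from about 0.35 to 0.975 m from the base axis. Payload 7.1 kg.
Tool frame: the origin (TCP) lies at the centre of the arm's flange, where the gripper is bolted on; the fingertips stand 182 mm ahead of it and the grasp point (between the pads) lies 163 mm ahead of it; x points along the fingers, y is the direction in which the jaws open and shut, and the axes are right-handed (so a half turn about x gives the same grasp; the last joint's range is limited). The gripper opens to 88 mm and grips with 3 to 60 N. Pads are 20 mm wide; open, the fingers measure 115 mm over their backs; the gripper's body (75 mm by 178 mm) begins 61 mm behind the grasp point.
Start: joints at [-1.133, 0.423, 1.63, -0, 1.089, -0.019], TCP at [0.276, -0.561, 0.405] pointing down, gripper open.
Joint ranges: [-3, 3], [-0.9, 2.11], [0.09, 2.58], [-1.31, 4.45], [0.11, 2.69], [-2.54, 2.54]. Speed limits (rad/s): [2.39, 2.39, 3.01, 3.14, 3.14, 3.14].

## Interface

Orientations are given as a 3x3 rotation matrix whose columns are the frame's x, y, z axes.
In Python, from bench import get_obs, camera, close_job gives the robot as it stands.
- The arm moves only by the shell command python3 -m inch 'ROWS' [OPENING] [FORCE]. ROWS is JSON, a list of rows, each a list of 2 entries, a list of its own where there are three numbers: the shift along the tool's x, y, z in m, then the turn, a rotation vector about the tool's x, y, z in degrees. A call has 1 to 5 rows; each row shifts and turns the commanded pose from where the row before left it, along the tool's axes as they then stand; what a row does not reach is not made up. A row lasts 1/12 s, in which the tool goes at most 41.7 mm and 7.16 degrees, less where a joint would pass 70% of its speed; a pose out of reach is approached as far as the arm can. A call is refused whole if a number of a shift passes 0.0417 or a number of a turn 7.16, either way. A call with a gripper value outside its range is refused whole. OPENING is the finger opening in m, from 0 to 0.0878, set as the call begins (- or left out, the last holds). The fingers move at their own pace and stop on an object; FORCE is the grip in N (left out, the last holds). Time passes only in rows, so rows that do not move let the fingers close. It gives the time, the measured TCP pose, the force and the opening at its end, in the units of the state.
- get_obs(): the state, without advancing time (a new reading comes with each control period).
- camera(name): name is "side" or "top"; returns a dict with "img" (420x560x3 uint8, blue, green, red), "fx", "fy", "cx", "cy" (pixels), "dist_coeffs" ([k1, k2, p1, p2, k3] as OpenCV has them; the pictures are not rectified), "rvec" (rotation vector, rad) and "tvec" (3), from world to camera coordinates, as OpenCV has them. Camera axes: x right, y down, z forward; pixel columns grow to the right and rows downward; lengths in m; the calibration is good to about 2 mm. A picture is of the moment at which its call begins. There is no depth.
- close_job(): hands the job in, once; it reports no verdict.
The state is a dict: "t": time; "joint_positions": joint angles; "joint_velocities": joint speeds; "effort": joint torques, N m; "tool_pos": TCP position; "eef_rot": TCP orientation; "ft_force": force on the tool from outside, world axes, zero at the start; "moment": the same for the moment, N m; "grip_width": finger opening in m.
Only numpy, scipy, OpenCV 4.12 (cv2) and the standard library are available. Lean on these libraries where they do the work, as an engineer would, in place of code of your own. Each camera call takes 0.05 s, during which the arm holds its last target.

## Task

Lock the grey steel sample case: take the double-bit key out of its aluminium block, put it fully into the keyway and turn it clockwise (seen from above) until the brass bolt has run all the way out and the key stops, without forcing it. Then turn the key back to the position where it comes out, draw it out without pulling against the lock, and stand it upright in the hole of its block again, leaving the bolt out and the other things on the bench alone.

Things in the scene. Friction and masses are not known exactly. Their poses are not given: they have to be found in the camera images.
- key_grip (a point): Centre of the bow of a loose upright brass double-bit key (55 to 100 g). z up, x along the bow's width, y across it: bow 28 (x) by 8 (y) by 28 mm tall; grip it across y from above. Below, from this point: neck 14x8 mm to -18 mm, round collar 26 mm wide to -21, shank 5 mm wide to -28, bit to the tip at -38. It stands in its block on its collar.
- key: The same key; origin at the middle of its tip (underside of the bit), axes as for key_grip. The bit is a bar 16 mm (x) by 5 mm (y) and 10 mm tall, its tip rounded with 2.5 mm radius across and at both ends. Half a turn about z makes no difference.
- keyway (a point): Nominal centre of the keyway mouth, in the flat top (76 x 72 mm) of the steel lock on the case, 73 mm above the bench. z up, x along the slot, y the way the bolt runs out. The lock was fitted by hand: the true slot is parallel to these axes, but its centre lies up to 3 mm off in x and up to 3 mm in y. Find it by feel (tip sliding on the plate) or by eye.
- case: Fixed grey case, 160 x 240 x 45 mm, origin under its centre, lock on top. Slot 17.4 x 6.4 mm, mouth bevelled 1.5 mm, in a fixed plate 4 mm thick, plug below it. Fully in, the tip is 17 mm down and the collar rests on the plate; it turns when at least 14 mm in, and comes out only within about 5 degrees of the slot's direction. Over 0.25 N m of twist, or 20 N of push or pull, breaks the key.
- bolt (a joint): Travel of the brass bolt (14 mm wide, 6 mm high) out of the lock's +y side through a staple on the lid: 0 = in, 0.011 m = fully out, at its stop. It stays where it was pushed when the key is turned back.
- lock_plug (a joint): Angle of the lock's plug (rad), about 0 in line with the keyway slot, growing clockwise from above. Turning takes under 0.15 N m: free (with some play of the key) for 0 to 35 degrees, then it pushes the bolt; where the key stops, bolt fully out, differs from lock to lock: 45 to 85 degrees.
- block_hole (a point): Centre of the mouth of the round hole, 20.5 mm wide and 20 mm deep, in the top of the fixed aluminium key block (60 x 60 mm, 24 mm high); z up. The key stands in it with its collar on the block's top, its bow centre then 45 mm above the bench, at any turn about z.
- tin: Bystander: open moisture tin, 100 mm across, 46 mm high; origin at the centre of its underside.
- loupe_1: Bystander: black eyepiece loupe, 43 x 48 x 34 mm; origin under its centre.
- weight_a: Bystander: small brass-coloured check weight with a neck, 35 mm across, 39 mm high; origin under its centre.
Not all that is in view belongs to the job. Of the things shaped like the part that bears block_hole, the aluminium one is meant.

How it is judged:
By the outcome, as a careful person would: the job done as asked, in the order asked, and still so for the second after the job is handed in, with the robot touching nothing.
It also fails if it takes over 72 s, if anything falls off the work surface, if the arm or the gripper's body presses on something with over 40 N, if the wrist force passes 120 N, or if a joint passes its speed limit or range.

## Working session

There is one attempt and no reset: what is moved stays moved. The work goes in short steps, Python scripts to look and compute and a shell command to move; the robot and the scene stay as the last step left them, time stands still between calls to the robot, and variables do not carry over. Pictures are saved under pics/ and viewed, and the job is handed in when it is done.

```bash
ls; mkdir -p pics
python3 - <<'E'
from bench import get_obs,camera
import cv2,numpy as np
o=get_obs()
for k,v in o.items(): print(k,np.round(v,4).tolist())
for n in("top","side"):
    c=camera(n); cv2.imwrite(f"pics/{n}0.png",c["img"])
    R=cv2.Rodrigues(np.array(c["rvec"],float))[0]; print(n,c["fx"],c["fy"],c["cx"],c["cy"],c["dist_coeffs"],(-R.T@np.array(c["tvec"]).ravel()).round(3),R.round(3).tolist())
E
```

```text
pics
t 0.0
joint_positions [-1.133, 0.4238, 1.6307, -0.0, 1.0886, -0.019]
joint_velocities [0.0, -0.0005, 0.0004, 0.0001, -0.0002, -0.0011]
effort [-0.0015, -54.463, -27.3663, 0.0644, 0.0229, -0.0001]
tool_pos [0.2756, -0.5607, 0.4039]
eef_rot [[-0.0007, 0.4411, -0.8975], [0.0014, -0.8975, -0.4411], [-1.0, -0.0016, -0.0]]
ft_force [0.0974, -0.8546, 0.62]
moment [-0.0215, 0.0085, -0.0371]
grip_width 0.0879
top 427.2955580051661 427.2955580051661 277.1527692236509 205.71014829791523 [-0.13732715  0.          0.          0.          0.        ] [ 0.432 -0.298  1.012] [[0.011, -0.999, -0.034], [-0.991, -0.006, -0.13], [0.13, 0.036, -0.991]]
side 516.7865194827139 516.7865194827139 283.9360208595251 210.9831686732134 [-0.10673527  0.          0.          0.          0.        ] [0.531 0.483 0.729] [[-1.0, -0.018, -0.019], [0.002, 0.662, -0.75], [0.026, -0.75, -0.661]]
```

View pics/top0.png

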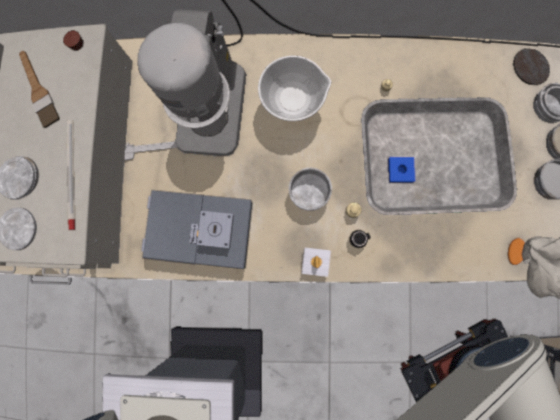

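View pics/side0.png

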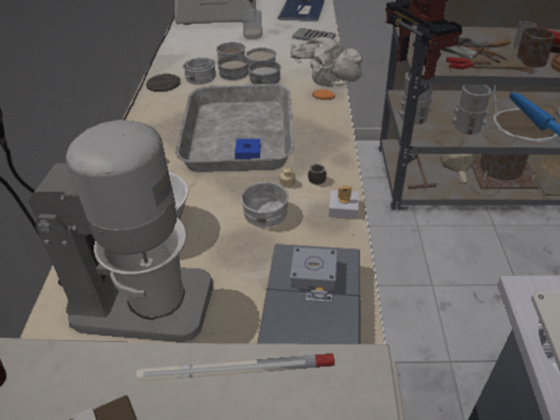

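The top view shows the aluminium block with the brass key at (317,262) and a blue look-alike block in the tray at (402,170). The lock on the grey case is at (215,229). The loupe is at (359,239), the weight at (353,210) and the tin at (310,190). In the side view the key is at (346,192) and the lock at (314,265). I choose the key and block at (317,262) and will check with close crops.

Run:
```python
import cv2,numpy as np
t=cv2.imread("pics/top0.png");s=cv2.imread("pics/side0.png")
f=lambda im,x,y,w,h,k:cv2.resize(im[y:y+h,x:x+w],None,fx=k,fy=k,interpolation=cv2.INTER_CUBIC)
a=f(t,292,242,50,38,8);b=f(t,185,205,50,48,8)
c=f(s,320,175,50,45,8);d=f(s,280,240,66,66,6)
cv2.imwrite("pics/c1.png",np.hstack([f(t,292,240,50,45,8),f(t,187,206,50,45,8)]))
cv2.imwrite("pics/c2.png",np.hstack([f(s,320,178,50,45,8),f(s,287,246,50,45,8)]))
```

```text
(no output)
```

View pics/c1.png

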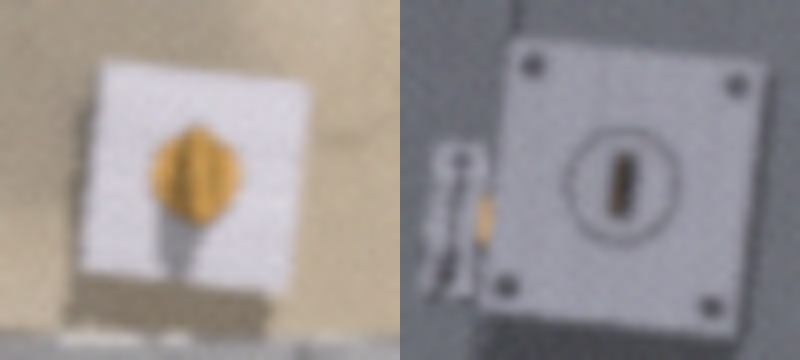

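View pics/c2.png

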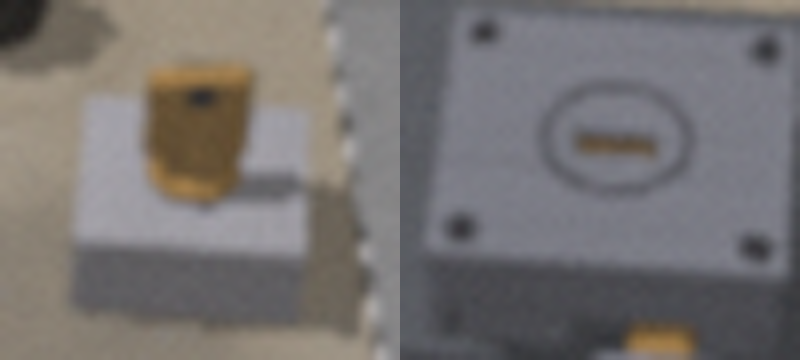

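```bash
cat > h.py <<'E'
import cv2,numpy as np
from bench import get_obs,camera
def P(c):
    K=np.array([[c["fx"],0,c["cx"]],[0,c["fy"],c["cy"]],[0,0,1]]);R=cv2.Rodrigues(np.array(c["rvec"],float))[0]
    return K,np.array(c["dist_coeffs"],float),R,np.array(c["tvec"],float).ravel()
def ray(c,uv):
    K,D,R,t=P(c);q=cv2.undistortPoints(np.array(uv,float).reshape(-1,1,2),K,D).reshape(-1,2)
    return -R.T@t,(np.c_[q,np.ones(len(q))])@R
def plane(c,uv,z):
    o,d=ray(c,uv);return o+d*((z-o[2])/d[:,2])[:,None]
def proj(c,X):
    K,D,R,t=P(c);return cv2.projectPoints(np.array(X,float).reshape(-1,1,3),np.array(c["rvec"],float),t,K,D)[0].reshape(-1,2)
def cam(n,f=None):
    c=camera(n)
    if f: cv2.imwrite(f,c["img"])
    return c
E
python3 - <<'E'
from h import *
import pickle
cs={n:camera(n) for n in("top","side")}
pickle.dump(cs,open("cs.pkl","wb"))
q=lambda u,v,x,y:((u+.5)/8-.5+x,(v+.5)/8-.5+y)
t,s=cs["top"],cs["side"]
def show(nm,c,pts,z): 
    X=plane(c,pts,z);print(nm,(X[:,:2]*1000).round(1).tolist());return X
bt=[q(*p,292,240) for p in((103,62),(312,83),(290,292),(80,270))]
X=show("block top",t,bt,.024);print(X.mean(0))
bs=[q(*p,320,178) for p in((85,93),(305,108),(305,250),(78,245))]
X=show("block side",s,bs,.024);print(X.mean(0))
show("slot top",t,[q(*p,187,206) for p in((222,185),(228,152),(216,218))],.073)
show("slot side",s,[q(*p,287,246) for p in((216,145),(175,143),(257,148))],.073)
show("circ",t,[q(222,185,187,206)],.073);show("circ",s,[q(217,138,287,246)],.073)
show("screws t",t,[q(*p,187,206) for p in((134,66),(337,85),(312,307),(106,287))],.073)
show("screws s",s,[q(*p,287,246) for p in((84,31),(368,50),(357,248),(60,228))],.073)
show("bow top in side",s,[q(*p,320,178) for p in((150,75),(252,75),(202,75))],.059)
# masks
for n,c,b,z in(("top",t,(292,240,50,45),None),("side",s,(320,178,50,45),None)):
    x,y,w,h=b;hsv=cv2.cvtColor(c["img"],cv2.COLOR_BGR2HSV)[y:y+h,x:x+w]
    m=(hsv[...,1]>110)&(hsv[...,0]>8)&(hsv[...,0]<35);v,u=np.nonzero(m);print(n,"key mask",m.sum(),u.mean()+x,v.mean()+y,u.min()+x,u.max()+x,v.min()+y,v.max()+y)
E
```

```text
block top [[465.9, -326.7], [460.3, -386.8], [400.6, -380.5], [406.3, -320.4]]
[ 0.43326813 -0.35359185  0.024     ]
block side [[460.3, -386.4], [401.4, -379.8], [406.6, -321.8], [465.2, -323.9]]
[ 0.43338304 -0.35299111  0.024     ]
slot top [[503.3, -125.5], [512.5, -126.9], [494.1, -124.1]]
slot side [[503.6, -122.8], [512.4, -123.4], [494.8, -121.9]]
circ [[503.3, -125.5]]
circ [[503.3, -124.8]]
screws t [[536.3, -99.7], [531.5, -157.0], [469.8, -151.5], [474.6, -93.7]]
screws s [[532.0, -157.0], [469.5, -151.1], [474.7, -93.4], [537.0, -99.0]]
bow top in side [[446.7, -350.5], [420.3, -350.5], [433.3, -350.5]]
top key mask 75 315.92 261.70666666666665 312 320 257 267
side key mask 146 344.04109589041093 194.14383561643837 339 350 187 202
```

Run:
```python
from h import *
import pickle
cs=pickle.load(open("cs.pkl","rb"))
def f(im,x,y,w,h,k):
    a=cv2.resize(im[y:y+h,x:x+w],None,fx=k,fy=k,interpolation=cv2.INTER_CUBIC);
    for i in range(0,w,5): cv2.putText(a,str(x+i),(i*k,10),0,.35,(0,255,0));cv2.line(a,(i*k+k//2,12),(i*k+k//2,18),(0,255,0))
    for i in range(0,h,5): cv2.putText(a,str(y+i),(0,i*k+k//2),0,.35,(0,255,0))
    return a
cv2.imwrite("pics/k.png",np.hstack([f(cs["top"]["img"],306,252,20,22,20),f(cs["side"]["img"],335,183,20,22,20)]))
cv2.imwrite("pics/l.png",np.hstack([f(cs["top"]["img"],205,219,20,22,20),f(cs["side"]["img"],304,253,20,22,20)]))
```

```text
(no output)
```

View pics/k.png

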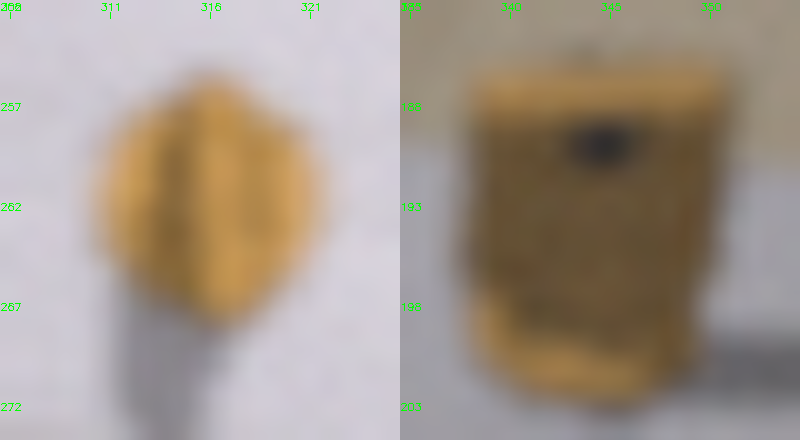

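View pics/l.png

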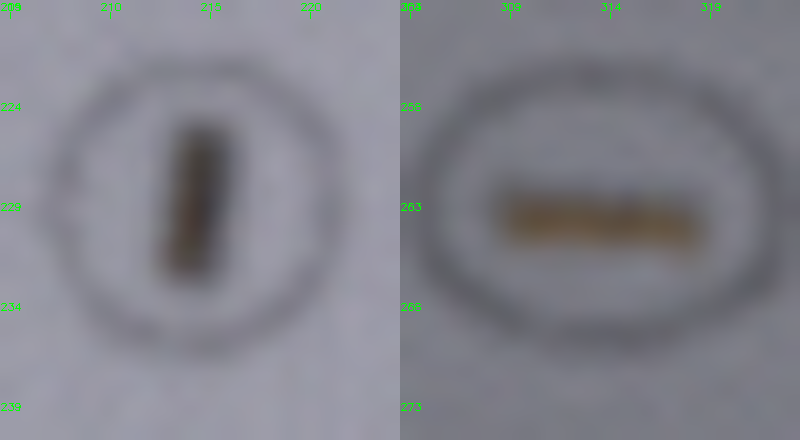

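Run:
```python
from h import *
import pickle
cs=pickle.load(open("cs.pkl","rb"));t,s=cs["top"],cs["side"]
q=lambda u,v,x,y:((u+.5)/20-.5+x,(v+.5)/20-.5+y)
def sh(n,c,p,x,y,z):
    X=plane(c,[q(*a,x,y) for a in p],z)*1000;d=X[0]-X[1];print(n,X[:,:2].round(1).tolist(),X.mean(0).round(1)[:2],"yaw",np.degrees(np.arctan2(d[1],d[0])).round(1),np.linalg.norm(d).round(1))
sh("bow axis top",t,[(218,85),(228,318)],306,252,59)
sh("bow side back",s,[(70,76),(335,66)],335,183,59)
sh("bow side front",s,[(70,106),(320,100)],335,183,59)
sh("bow side bottom front edge",s,[(75,285),(290,330)],335,183,31)
sh("collar top L/R",t,[(100,205),(322,195)],306,252,27)
sh("collar side L/R",s,[(75,330),(295,360)],335,183,25)
sh("slot top",t,[(210,125),(183,278)],205,219,73)
sh("slot side",s,[(98,215),(305,228)],304,253,73)
sh("slot mouth side ends",s,[(90,200),(312,215)],304,253,73)
sh("circ top v",t,[(205,68),(192,345)],205,219,73)
sh("circ top h",t,[(65,205),(328,200)],205,219,73)
sh("circ side h",s,[(30,200),(375,200)],304,253,73)
sh("circ side v",s,[(190,75),(210,335)],304,253,73)
# gripper relation
o=get_obs();R=np.array(o["eef_rot"]);print("tool y yaw",np.degrees(np.arctan2(R[1,1],R[0,1])))
```

```text
bow axis top [[-409.0, 2992.4], [1153.8, 3063.3]] [ 372.4 3027.8] yaw -177.4 1564.4
bow side back [[7812.7, 73191.5], [10207.9, 73327.4]] [ 9010.3 73259.4] yaw -176.8 2399.1
bow side front [[7786.7, 72761.7], [10034.3, 72840.0]] [ 8910.5 72800.8] yaw -178.0 2249.1
bow side bottom front edge [[4244.4, 36730.7], [5200.8, 36409.0]] [ 4722.6 36569.8] yaw 161.4 1009.1
collar top L/R [[419.3, 821.2], [384.1, 1491.0]] [ 401.7 1156.1] yaw -87.0 670.7
collar side L/R [[3492.8, 29290.7], [4280.5, 29119.3]] [ 3886.7 29205. ] yaw 167.7 806.1
slot top [[-5678.1, -13444.0], [-4370.2, -13639.8]] [ -5024.2 -13541.9] yaw 171.5 1322.4
slot side [[2565.4, 67377.2], [4522.1, 67208.4]] [ 3543.7 67292.8] yaw 175.1 1963.9
slot mouth side ends [[2492.6, 67570.8], [4593.6, 67375.5]] [ 3543.1 67473.1] yaw 174.7 2110.0
circ top v [[-6165.3, -13501.0], [-3801.0, -13546.6]] [ -4983.2 -13523.8] yaw 178.9 2364.7
circ top h [[-4981.7, -14675.3], [-5048.1, -12411.2]] [ -5014.9 -13543.3] yaw -88.3 2265.1
circ side h [[1923.0, 67571.0], [5197.5, 67568.3]] [ 3560.3 67569.6] yaw 180.0 3274.5
circ side v [[3479.3, 69204.7], [3590.0, 65848.0]] [ 3534.6 67526.4] yaw 91.9 3358.5
tool y yaw -63.82853936312532
```

Unit slip (z in mm); redo in metres.

Run:
```python
from h import *
import pickle
cs=pickle.load(open("cs.pkl","rb"));t,s=cs["top"],cs["side"]
q=lambda u,v,x,y:((u+.5)/20-.5+x,(v+.5)/20-.5+y)
def sh(n,c,p,x,y,z):
    X=plane(c,[q(*a,x,y) for a in p],z/1000)*1000;d=X[0]-X[1];print(n,X[:,:2].round(1).tolist(),X.mean(0).round(1)[:2],"yaw",np.degrees(np.arctan2(d[1],d[0])).round(1),np.linalg.norm(d).round(1))
sh("bow axis top",t,[(218,85),(228,318)],306,252,59)
sh("bow side back",s,[(70,76),(335,66)],335,183,59)
sh("bow side front",s,[(70,106),(320,100)],335,183,59)
sh("bow side bottom front edge",s,[(75,285),(290,330)],335,183,31)
sh("collar top L/R",t,[(100,205),(322,195)],306,252,27)
sh("collar side L/R",s,[(75,330),(295,360)],335,183,25)
sh("slot top",t,[(210,125),(183,278)],205,219,73)
sh("slot side",s,[(98,215),(305,228)],304,253,73)
sh("slot mouth side ends",s,[(90,200),(312,215)],304,253,73)
sh("circ top v",t,[(205,68),(192,345)],205,219,73)
sh("circ top h",t,[(65,205),(328,200)],205,219,73)
sh("circ side h",s,[(30,200),(375,200)],304,253,73)
sh("circ side v",s,[(190,75),(210,335)],304,253,73)
```

```text
bow axis top [[446.2, -352.3], [420.5, -353.5]] [ 433.3 -352.9] yaw 2.6 25.7
bow side back [[447.2, -352.6], [419.6, -354.1]] [ 433.4 -353.4] yaw 3.2 27.6
bow side front [[447.5, -347.6], [421.6, -348.5]] [ 434.5 -348.1] yaw 2.0 25.9
bow side bottom front edge [[445.3, -352.4], [423.2, -345.0]] [ 434.2 -348.7] yaw -18.6 23.3
collar top L/R [[432.8, -340.7], [434.2, -366.1]] [ 433.5 -353.4] yaw 93.0 25.4
collar side L/R [[445.0, -352.2], [422.1, -347.2]] [ 433.5 -349.7] yaw -12.3 23.4
slot top [[512.0, -126.9], [495.0, -124.3]] [ 503.5 -125.6] yaw -8.5 17.2
slot side [[512.4, -123.8], [494.7, -122.2]] [ 503.5 -123. ] yaw -4.9 17.8
slot mouth side ends [[513.1, -125.5], [494.0, -123.7]] [ 503.5 -124.6] yaw -5.3 19.2
circ top v [[518.4, -126.1], [487.5, -125.5]] [ 503.  -125.8] yaw -1.1 30.8
circ top h [[502.9, -110.8], [503.8, -140.3]] [ 503.4 -125.6] yaw 91.7 29.5
circ side h [[518.2, -125.5], [488.5, -125.5]] [ 503.4 -125.5] yaw -0.0 29.7
circ side v [[504.1, -140.3], [503.1, -109.9]] [ 503.6 -125.1] yaw -88.1 30.5
```

```bash
cat >> h.py <<'E'
def st():
    o=get_obs();R=np.array(o["eef_rot"]);
    print("t %.2f tcp %s tooly_yaw %.2f tilt %s w %.4f F %s M %s q %s"%(o["t"],(np.array(o["tool_pos"])*1000).round(2),np.degrees(np.arctan2(R[1,1],R[0,1])),R[:2,0].round(4),o["grip_width"],np.round(o["ft_force"],2),np.round(o["moment"],3),np.round(o["joint_positions"],2)));return o
def go(x,y,z,yaw):
    """mm, deg: needed tool shift (mm) then turn, from measured pose"""
    o=st();R=np.array(o["eef_rot"]);d=np.array([x,y,z])-np.array(o["tool_pos"])*1000
    c,s=np.cos(np.radians(yaw)),np.sin(np.radians(yaw));X=np.array([0,0,-1.]);Y=np.array([c,s,0]);G=np.c_[X,Y,np.cross(X,Y)]
    print("shift tool mm",(R.T@d).round(2),"turn deg",np.degrees(cv2.Rodrigues(R.T@G)[0].ravel()).round(2))
E
python3 -m inch '[[[0,0,0],[-7.1,0,0]],[[0,0,0],[-7.1,0,0]],[[0,0,0],[-7.1,0,0]],[[0,0,0],[-7.1,0,0]],[[0,0,0],[-7.1,0,0]]]' 0.05 20
python3 -c "
from h import *
go(433.3,-352.9,300,92.6)"
```

```text
t: 0.62
tool_pos: [0.2757, -0.5608, 0.4044]
eef_rot: [[-0.0, 0.883, -0.469], [0.0, -0.469, -0.883], [-1.0, -0.0, -0.0]]
ft_force: [-0.4, -0.6, -0.7]
grip_width: 0.0581
t 0.62 tcp [ 275.65 -560.79  404.42] tooly_yaw -27.98 tilt [-0.0002  0.0005] w 0.0581 F [-0.37 -0.63 -0.65] M [ 0.005 -0.067  0.018] q [-1.13  0.42  1.63 -0.    1.09 -0.64]
shift tool mm [ 104.48   41.75 -257.52] turn deg [-1.2058e+02 -4.0000e-02 -0.0000e+00]
```

```bash
python3 -m inch '[[[0,0,0],[-7.1,0,0]],[[0,0,0],[-7.1,0,0]],[[0,0,0],[-7.1,0,0]],[[0,0,0],[-7.1,0,0]],[[0,0,0],[-7.1,0,0]]]' >/dev/null
python3 -m inch '[[[0,0,0],[-7.1,0,0]],[[0,0,0],[-7.1,0,0]],[[0,0,0],[-7.1,0,0]],[[0,0,0],[-7.1,0,0]],[[0,0,0],[-7.1,0,0]]]' >/dev/null
python3 -m inch '[[[0,0,0],[-7.1,0,0]],[[0,0,0],[-7.1,0,0]],[[0,0,0],[-7.1,0,0]],[[0,0,0],[-7.1,0,0]],[[0,0,0],[-7.1,0,0]]]' >/dev/null
python3 -m inch '[[[0,0,0],[-7.1,0,0]],[[0,0,0],[-7,0,0]]]'
python3 -c "
from h import *
go(433.3,-352.9,300,92.6)"
```

```text
t: 2.03
tool_pos: [0.3182, -0.5353, 0.4013]
eef_rot: [[-0.06, 0.031, 0.998], [-0.039, 0.999, -0.033], [-0.997, -0.04, -0.058]]
ft_force: [-0.2, -0.6, 0.7]
grip_width: 0.05
t 2.03 tcp [ 318.25 -535.28  401.33] tooly_yaw 88.22 tilt [-0.0596 -0.0385] w 0.0500 F [-0.25 -0.64  0.72] M [ 0.073 -0.179 -0.024] q [-1.04  0.42  1.64 -0.08  1.08 -2.54]
shift tool mm [ 87.2  189.8  114.63] turn deg [-4.44 -3.43  2.19]
```

```bash
python3 -m inch '[[[0,0.038,0.023],[0,0,0]],[[0,0.038,0.023],[0,0,0]],[[0,0.038,0.023],[0,0,0]],[[0,0.038,0.023],[0,0,0]],[[0,0.03,0.02],[0,0,0]]]' 
python3 -c "
from h import *
go(433.3,-352.9,300,92.6)"
```

```text
t: 2.45
tool_pos: [0.4311, -0.3626, 0.388]
eef_rot: [[-0.059, 0.028, 0.998], [-0.036, 0.999, -0.031], [-0.998, -0.038, -0.058]]
ft_force: [0.3, -0.4, 0.4]
grip_width: 0.0496
t 2.45 tcp [ 431.14 -362.64  387.99] tooly_yaw 88.37 tilt [-0.0591 -0.0363] w 0.0496 F [ 0.3  -0.42  0.4 ] M [ 0.035 -0.225  0.005] q [-0.71  0.36  1.78 -0.08  1.03 -2.21]
shift tool mm [87.3  13.13  6.96] turn deg [-4.29 -3.4   2.05]
```

```bash
python3 -m inch '[[[0,0,0],[-4.29,-3.4,2.05]],[[0,0,0],[0,0,0]]]' >/dev/null
python3 -c "
from h import *
go(433.3,-352.9,300,92.6)"
```

```text
t 2.62 tcp [ 431.53 -363.12  388.15] tooly_yaw 92.96 tilt [0.0022 0.0008] w 0.0500 F [-0.05 -0.23 -0.07] M [ 0.081 -0.095  0.013] q [-0.72  0.35  1.78  0.    1.01 -2.34]
shift tool mm [88.16 10.05  2.09] turn deg [ 0.36  0.13 -0.04]
```

```bash
python3 -m inch '[[[0.03,0.010,0.002],[0.36,0.13,-0.04]],[[0.03,0,0],[0,0,0]],[[0.028,0,0],[0,0,0]],[[0,0,0],[0,0,0]]]' >/dev/null
python3 -c "
from h import *
go(433.3,-352.9,214,92.6)
import pickle
for n in('top','side'): cam(n,'pics/%s1.png'%n)
a=cv2.imread('pics/top1.png')[200:300,250:400];b=cv2.imread('pics/side1.png')[120:220,275:425]
cv2.imwrite('pics/ab1.png',np.vstack([cv2.resize(i,None,fx=3,fy=3) for i in (a,b)])[:600])
"
```

```text
t 2.95 tcp [ 429.79 -354.45  295.7 ] tooly_yaw 92.08 tilt [-0.0095  0.0031] w 0.0497 F [-0.71  0.7   0.07] M [ 0.097 -0.066 -0.046] q [-0.71  0.48  1.85 -0.01  0.82 -2.31]
shift tool mm [81.67  1.14  4.33] turn deg [-0.52 -0.54 -0.2 ]
```

View pics/ab1.png

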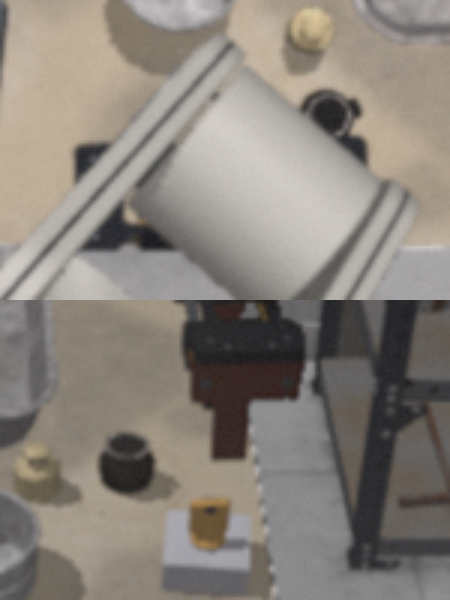

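The side view shows the finger (pixel about (352,270/3+120)) hanging just over the key, clear of the loupe. In the top view the arm hides the key.

```bash
python3 -m inch '[[[0.02,0.001,0.0015],[-0.5,0,0]],[[0,0,0],[0,0,0]],[[0,0,0],[0,0,0]]]' >/dev/null
python3 -c "
from h import *
go(433.3,-352.9,214,92.6)"
python3 -m inch '[[[0,0,0],[0,0,0]]]' >/dev/null
python3 -c "
from h import *
go(433.3,-352.9,214,92.6)"
```

```text
t 3.30 tcp [ 433.35 -354.54  281.45] tooly_yaw 92.67 tilt [-0.0018 -0.0021] w 0.0502 F [0.09 0.05 0.2 ] M [-0.037 -0.109 -0.057] q [-0.71  0.5   1.85 -0.    0.79 -2.32]
shift tool mm [67.45  1.78  0.15] turn deg [ 0.07 -0.11  0.12]
t 3.38 tcp [ 433.59 -354.58  281.93] tooly_yaw 92.69 tilt [-0.0006 -0.003 ] w 0.0501 F [ 0.9  -0.03 -0.96] M [ 0.11  -0.107 -0.002] q [-0.71  0.5   1.85 -0.    0.79 -2.32]
shift tool mm [67.93  1.89 -0.16] turn deg [ 0.09 -0.04  0.17]
```

```bash
python3 -m inch '[[[0.02,0.0015,0],[0,0,0]],[[0.02,0,0],[0,0,0]],[[0.015,0,0],[0,0,0]],[[0,0,0],[0,0,0]],[[0,0,0],[0,0,0]]]' >/dev/null
python3 -c "
from h import *
go(433.3,-352.9,214,92.6)"
```

```text
t 3.80 tcp [ 433.27 -352.79  225.96] tooly_yaw 92.71 tilt [-0.002  -0.0016] w 0.0497 F [ 1.13 -0.12  0.61] M [ 0.057 -0.172 -0.026] q [-0.7   0.59  1.87 -0.    0.68 -2.32]
shift tool mm [11.97 -0.1   0.05] turn deg [ 0.11 -0.12  0.09]
```

```bash
python3 -m inch '[[[0.006,0,0],[0,0,0]],[[0.006,0,0],[0,0,0]],[[0,0,0],[0,0,0]],[[0,0,0],[0,0,0]]]' >/dev/null
python3 -c "
from h import *
go(433.3,-352.9,214,92.6)
cam('side','pics/s2.png')
b=cv2.imread('pics/s2.png')[140:230,300:400]
cv2.imwrite('pics/s2c.png',cv2.resize(b,None,fx=6,fy=6,interpolation=cv2.INTER_CUBIC))
"
```

```text
t 4.13 tcp [ 433.13 -352.58  213.45] tooly_yaw 92.73 tilt [-0.0018 -0.0016] w 0.0502 F [-0.14 -0.38 -0.31] M [ 0.058 -0.14  -0.004] q [-0.7   0.61  1.87 -0.    0.66 -2.32]
shift tool mm [-0.55 -0.33  0.15] turn deg [ 0.13 -0.11  0.09]
```

View pics/s2c.png

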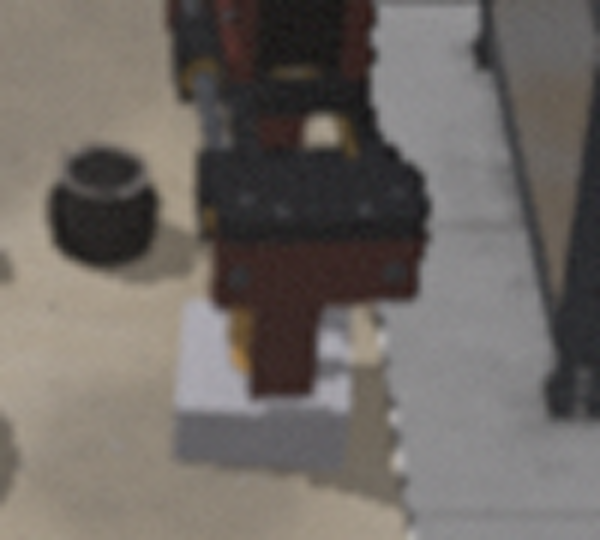

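```bash
python3 -m inch '[[[0,0,0],[0,0,0]],[[0,0,0],[0,0,0]],[[0,0,0],[0,0,0]],[[0,0,0],[0,0,0]],[[0,0,0],[0,0,0]]]' 0 35
python3 -c "
from h import *
st()"
```

```text
t: 4.6
tool_pos: [0.4331, -0.3526, 0.2133]
eef_rot: [[-0.002, -0.048, 0.999], [-0.002, 0.999, 0.048], [-1.0, -0.001, -0.002]]
ft_force: [0.1, 1.7, 0.0]
grip_width: 0.0201
t 4.60 tcp [ 433.13 -352.56  213.34] tooly_yaw 92.73 tilt [-0.0019 -0.0015] w 0.0201 F [0.1  1.71 0.03] M [ 0.002 -0.138  0.004] q [-0.7   0.61  1.87 -0.    0.66 -2.32]
```

```bash
python3 -m inch '[[[0,0,0],[0,0,0]],[[0,0,0],[0,0,0]],[[0,0,0],[0,0,0]],[[0,0,0],[0,0,0]],[[0,0,0],[0,0,0]]]' 0 35
python3 -c "
from h import *
st()"
```

```text
t: 5.02
tool_pos: [0.4331, -0.3525, 0.2133]
eef_rot: [[-0.002, -0.048, 0.999], [-0.001, 0.999, 0.048], [-1.0, -0.001, -0.002]]
ft_force: [0.3, 0.2, 0.8]
grip_width: 0.0076
t 5.02 tcp [ 433.11 -352.5   213.28] tooly_yaw 92.73 tilt [-0.002  -0.0014] w 0.0076 F [0.29 0.24 0.77] M [ 0.204 -0.157 -0.016] q [-0.7   0.61  1.87 -0.    0.66 -2.32]
```

```bash
python3 -m inch '[[[-0.01,0,0],[0,0,0]],[[-0.02,0,0],[0,0,0]],[[-0.03,0,0],[0,0,0]],[[-0.03,0,0],[0,0,0]],[[-0.015,0,0],[0,0,0]]]' 
python3 -m inch '[[[0,0,0],[0,0,0]],[[0,0,0],[0,0,0]]]' >/dev/null
python3 -c "
from h import *
go(503.4,-125.2,315,84.6)
cam('side','pics/s3.png')
b=cv2.imread('pics/s3.png')[110:230,300:400]
cv2.imwrite('pics/s3c.png',cv2.resize(b,None,fx=5,fy=5,interpolation=cv2.INTER_CUBIC))
"
```

```text
t: 5.43
tool_pos: [0.4338, -0.3528, 0.322]
eef_rot: [[0.001, -0.048, 0.999], [-0.004, 0.999, 0.048], [-1.0, -0.004, 0.001]]
ft_force: [0.6, -0.5, -1.0]
grip_width: 0.0077
t 5.60 tcp [ 433.34 -352.41  319.24] tooly_yaw 92.73 tilt [-0.0002 -0.003 ] w 0.0078 F [ 0.75  0.35 -0.87] M [ 0.106 -0.127  0.002] q [-0.7   0.44  1.84 -0.    0.86 -2.32]
shift tool mm [  3.55 223.63  80.8 ] turn deg [ 8.13 -0.01  0.17]
```

View pics/s3c.png

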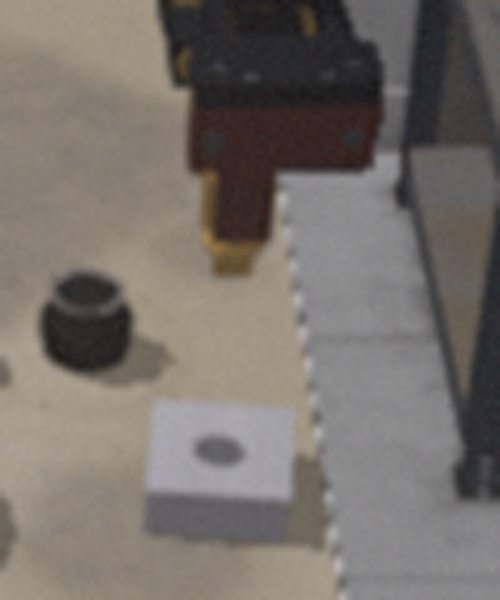

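```bash
python3 -m inch '[[[0,0.025,0.009],[0,0,0]],[[0,0.039,0.014],[0,0,0]],[[0,0.039,0.014],[0,0,0]],[[0,0.039,0.014],[0,0,0]],[[0,0.039,0.014],[0,0,0]]]' >/dev/null
python3 -m inch '[[[0,0.028,0.010],[0,0,0]],[[0,0.0146,0.0058],[0,0,0]],[[0,0,0],[4.1,0,0]],[[0,0,0],[4.03,0,0]],[[0,0,0],[0,0,0]]]' >/dev/null
python3 -m inch '[[[0,0,0],[0,0,0]],[[0,0,0],[0,0,0]],[[0,0,0],[0,0,0]]]' >/dev/null
python3 -c "
from h import *
go(503.4,-125.2,300,84.6)
cam('side','pics/s4.png');cam('top','pics/t4.png')
b=cv2.imread('pics/s4.png')[190:310,260:380];a=cv2.imread('pics/t4.png')[190:290,150:270]
cv2.imwrite('pics/s4c.png',cv2.resize(b,None,fx=5,fy=5,interpolation=cv2.INTER_CUBIC))
cv2.imwrite('pics/t4c.png',cv2.resize(a,None,fx=5,fy=5,interpolation=cv2.INTER_CUBIC))
"
```

```text
t 6.73 tcp [ 503.13 -125.45  317.25] tooly_yaw 84.64 tilt [-0.0029 -0.0012] w 0.0079 F [ 0.27  0.93 -1.13] M [ 0.057 -0.182 -0.03 ] q [-0.27  0.4   1.93 -0.    0.82 -1.74]
shift tool mm [17.25  0.3   0.29] turn deg [ 0.04 -0.16  0.08]
```

View pics/s4c.png

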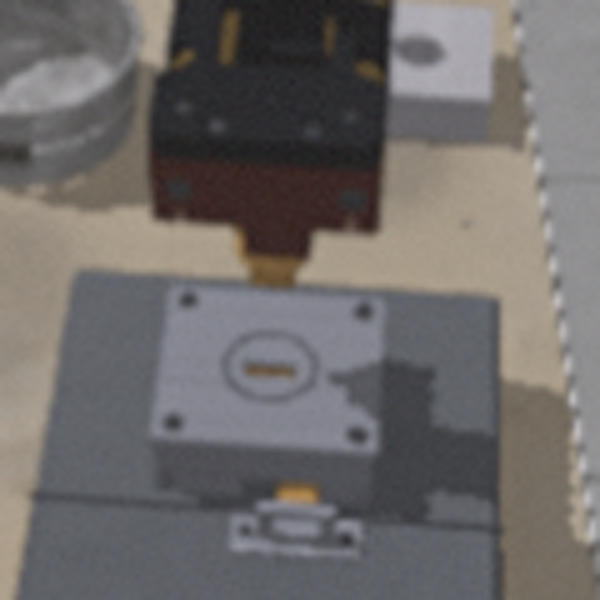

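View pics/t4c.png

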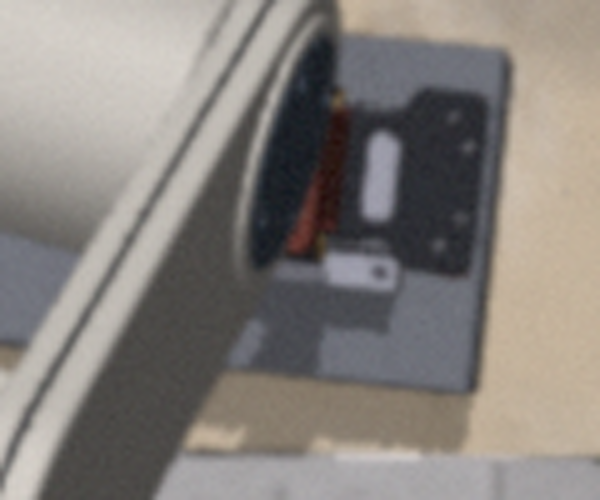

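Run:
```python
from h import *
import pickle
s=pickle.load(open("cs.pkl","rb"))["side"]
a=np.radians(-5.4);ux=np.array([np.cos(a),np.sin(a),0]);c0=np.array([.5031,-.1254,0])
b=cv2.imread('pics/s4.png');b=cv2.resize(b[225:285,285:345],None,fx=10,fy=10,interpolation=cv2.INTER_CUBIC)
for z,w,col in((.163,14,(255,0,0)),(.135,14,(255,0,0)),(.131,13,(0,255,0)),(.128,13,(0,255,0)),(.121,8,(0,0,255)),(.1135,8,(0,0,255)),(.111,5.5,(0,0,255))):
    p=proj(s,[c0+ux*w/1000+[0,0,z],c0-ux*w/1000+[0,0,z]]);q=((p-[285,225]+.5)*10-.5).round().astype(int)
    cv2.line(b,tuple(map(int,q[0])),tuple(map(int,q[1])),col,1)
cv2.imwrite('pics/s4d.png',b)
```

```text
(no output)
```

View pics/s4d.png

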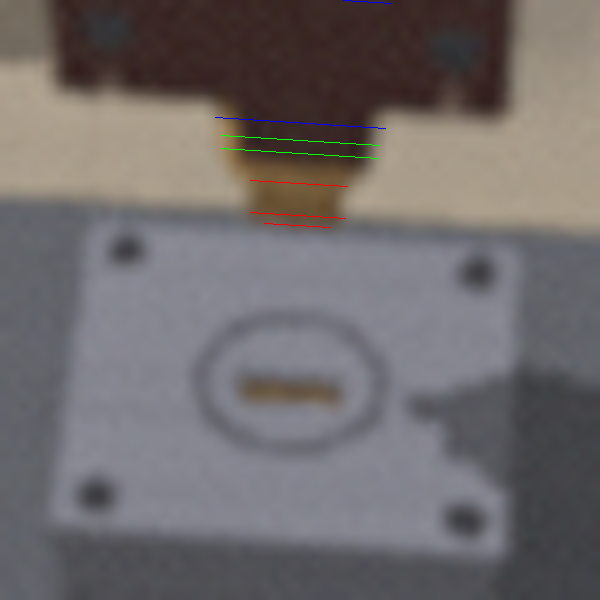

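```bash
python3 -m inch '[[[0.012,0.0003,0.0003],[0,0,0]],[[0.012,0,0],[0,0,0]],[[0,0,0],[0,0,0]],[[0,0,0],[0,0,0]],[[0,0,0],[0,0,0]]]' >/dev/null
python3 -c "
from h import *
go(503.4,-125.2,279.3,84.6)
cam('side','pics/s5.png')
b=cv2.imread('pics/s5.png')[230:290,280:350]
cv2.imwrite('pics/s5c.png',cv2.resize(b,None,fx=8,fy=8,interpolation=cv2.INTER_CUBIC))
"
```

```text
t 7.25 tcp [ 503.78 -125.13  294.15] tooly_yaw 84.60 tilt [-0.0017 -0.0016] w 0.0075 F [-0.26  0.72  0.14] M [ 0.036 -0.145 -0.013] q [-0.27  0.43  1.94 -0.    0.77 -1.74]
shift tool mm [14.85 -0.08 -0.35] turn deg [-0.   -0.09  0.1 ]
```

View pics/s5c.png

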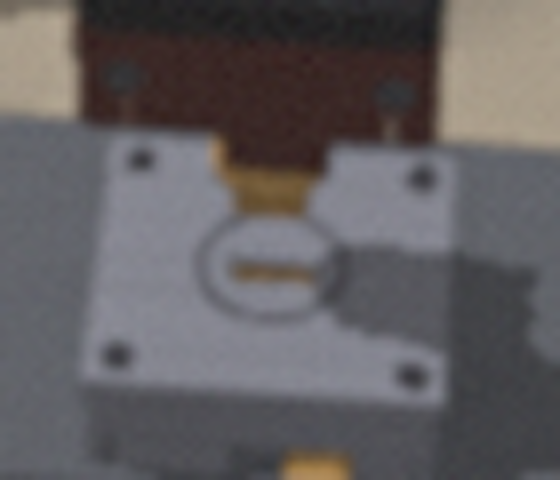

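The key's bit at crop (272,200) hangs in line with the slot at (271,271). Going down with force readings.

```bash
python3 -m inch '[[[0.006,0,-0.0002],[0,0,0]],[[0.006,0,0],[0,0,0]],[[0,0,0],[0,0,0]],[[0,0,0],[0,0,0]]]' 
python3 -m inch '[[[0.002,0,0],[0,0,0]],[[0,0,0],[0,0,0]]]' 
python3 -m inch '[[[0.0015,0,0],[0,0,0]],[[0,0,0],[0,0,0]]]' 
python3 -c "
from h import *
st()"
```

```text
t: 7.63
tool_pos: [0.5032, -0.1249, 0.2813]
eef_rot: [[-0.003, 0.094, 0.996], [-0.001, 0.996, -0.094], [-1.0, -0.001, -0.003]]
ft_force: [0.3, -0.3, -1.0]
grip_width: 0.008
t: 7.8
tool_pos: [0.5034, -0.1249, 0.2796]
eef_rot: [[-0.002, 0.094, 0.996], [-0.001, 0.996, -0.094], [-1.0, -0.002, -0.002]]
ft_force: [-0.8, -0.5, -1.4]
grip_width: 0.0079
t: 7.97
tool_pos: [0.5034, -0.1249, 0.2781]
eef_rot: [[-0.002, 0.094, 0.996], [-0.001, 0.996, -0.094], [-1.0, -0.002, -0.002]]
ft_force: [-0.2, -0.4, -0.7]
grip_width: 0.008
t 7.97 tcp [ 503.39 -124.94  278.15] tooly_yaw 84.60 tilt [-0.0021 -0.0015] w 0.0080 F [-0.23 -0.35 -0.66] M [ 0.074 -0.044  0.043] q [-0.27  0.46  1.94 -0.    0.74 -1.74]
```

```bash
for i in 1 ; do python3 -m inch '[[[0.0015,0,0],[0,0,0]],[[0,0,0],[0,0,0]]]' | grep -E "pos|force"
python3 -m inch '[[[0.0015,0,0],[0,0,0]],[[0,0,0],[0,0,0]]]' | grep -E "pos|force"; done
python3 -c "
from h import *
st()"
```

```text
tool_pos: [0.5035, -0.1248, 0.2767]
ft_force: [1.3, 1.4, -1.5]
tool_pos: [0.5035, -0.1248, 0.2752]
ft_force: [1.3, 3.3, 0.2]
t 8.30 tcp [ 503.46 -124.75  275.2 ] tooly_yaw 84.59 tilt [-0.0018 -0.0011] w 0.0080 F [1.29 3.27 0.19] M [ 0.605 -0.342 -0.042] q [-0.27  0.47  1.95 -0.    0.73 -1.74]
```

```bash
python3 -m inch '[[[0,0.0007,0.0003],[0,0,0]],[[0,0,0],[0,0,0]]]' | grep -E "pos|force"
python3 -m inch '[[[0.0015,0,0],[0,0,0]],[[0,0,0],[0,0,0]]]' | grep -E "pos|force"
python3 -c "
from h import *
st()"
```

```text
tool_pos: [0.5037, -0.1243, 0.2752]
ft_force: [-0.9, 0.5, -1.3]
tool_pos: [0.5036, -0.1244, 0.2735]
ft_force: [-0.2, -0.1, -0.8]
t 8.63 tcp [ 503.63 -124.37  273.53] tooly_yaw 84.61 tilt [-0.0023 -0.0016] w 0.0076 F [-0.2  -0.12 -0.84] M [ 0.061 -0.096  0.009] q [-0.26  0.47  1.95 -0.    0.73 -1.74]
```

```bash
python3 -m inch '[[[0.002,0,0],[0,0,0]],[[0,0,0],[0,0,0]]]' | grep -E "pos|force"
python3 -m inch '[[[0.002,0,0],[0,0,0]],[[0,0,0],[0,0,0]]]' | grep -E "pos|force"
python3 -m inch '[[[0.002,0,0],[0,0,0]],[[0,0,0],[0,0,0]]]' | grep -E "pos|force"
python3 -c "
from h import *
st()"
```

```text
tool_pos: [0.5036, -0.1244, 0.2715]
ft_force: [0.6, -0.5, -0.5]
tool_pos: [0.5037, -0.1243, 0.2694]
ft_force: [-0.7, -0.4, -1.1]
tool_pos: [0.5037, -0.1243, 0.2675]
ft_force: [-0.3, -0.5, -0.8]
t 9.13 tcp [ 503.71 -124.31  267.49] tooly_yaw 84.60 tilt [-0.0021 -0.0015] w 0.0078 F [-0.25 -0.47 -0.77] M [ 0.037 -0.04   0.026] q [-0.26  0.48  1.95 -0.    0.72 -1.74]
```

```bash
python3 -m inch '[[[0.002,0,0],[0,0,0]],[[0,0,0],[0,0,0]]]' | grep -E "pos|force"
python3 -m inch '[[[0.0015,0,0],[0,0,0]],[[0,0,0],[0,0,0]]]' | grep -E "pos|force"
python3 -m inch '[[[0.001,0,0],[0,0,0]],[[0,0,0],[0,0,0]]]' | grep -E "pos|force"
python3 -c "
from h import *
st()"
```

```text
tool_pos: [0.5037, -0.1243, 0.2655]
ft_force: [-0.1, 1.0, -1.0]
tool_pos: [0.5038, -0.1243, 0.2641]
ft_force: [0.4, 0.4, -0.4]
tool_pos: [0.5038, -0.1243, 0.2632]
ft_force: [-0.5, 0.1, -1.0]
t 9.63 tcp [ 503.8  -124.29  263.2 ] tooly_yaw 84.60 tilt [-0.0018 -0.0015] w 0.0078 F [-0.53  0.11 -1.04] M [ 0.087 -0.188 -0.033] q [-0.26  0.49  1.95 -0.    0.71 -1.74]
```

```bash
python3 -m inch '[[[0.0006,0,0],[0,0,0]],[[0,0,0],[0,0,0]]]' | grep -E "pos|force"
python3 -m inch '[[[0.0004,0,0],[0,0,0]],[[0,0,0],[0,0,0]]]' | grep -E "pos|force"
python3 -m inch '[[[0.0003,0,0],[0,0,0]],[[0,0,0],[0,0,0]]]' | grep -E "pos|force"
```

```text
tool_pos: [0.5038, -0.1243, 0.2626]
ft_force: [-0.6, -0.5, -1.2]
tool_pos: [0.5038, -0.1243, 0.2623]
ft_force: [-0.9, 0.5, -0.9]
tool_pos: [0.5038, -0.1243, 0.2622]
ft_force: [-0.3, 0.6, 2.5]
```

```bash
python3 -m inch '[[[-0.0002,0,0],[3,0,0]],[[0,0,0],[3,0,0]],[[0,0,0],[0,0,0]]]' | grep -E "pos|force"
python3 -c "
from h import *
st()"
python3 -m inch '[[[0,0,0],[3,0,0]],[[0,0,0],[3,0,0]],[[0,0,0],[0,0,0]]]' | grep -E "pos|force"
python3 -c "
from h import *
st()"
```

```text
tool_pos: [0.5038, -0.1242, 0.2622]
ft_force: [-0.2, 0.8, 0.6]
t 10.38 tcp [ 503.81 -124.16  262.24] tooly_yaw 78.49 tilt [-0.0017 -0.0012] w 0.0079 F [-0.22  0.81  0.57] M [ 0.316 -0.161  0.093] q [-0.26  0.49  1.95 -0.    0.71 -1.63]
tool_pos: [0.5038, -0.1241, 0.2623]
ft_force: [-0.9, 2.0, 1.4]
t 10.63 tcp [ 503.82 -124.08  262.26] tooly_yaw 72.58 tilt [-0.0017 -0.0011] w 0.0081 F [-0.9   1.98  1.43] M [ 0.606 -0.206 -0.002] q [-0.26  0.49  1.95 -0.    0.71 -1.53]
```

```bash
python3 -m inch '[[[-0.0001,0.0005,0],[3,0,0]],[[0,0,0],[3,0,0]],[[0,0,0],[0,0,0]]]' | grep -E "pos|force"
python3 -c "
from h import *
st()"
python3 -m inch '[[[0,0,0],[3,0,0]],[[0,0,0],[3,0,0]],[[0,0,0],[0,0,0]]]' | grep -E "pos|force"
python3 -c "
from h import *
st()"
```

```text
tool_pos: [0.5039, -0.1237, 0.2622]
ft_force: [0.0, 2.2, -0.0]
t 10.88 tcp [ 503.92 -123.72  262.24] tooly_yaw 66.65 tilt [-0.002  -0.0013] w 0.0080 F [ 0.01  2.25 -0.02] M [ 0.429 -0.219  0.047] q [-0.26  0.49  1.95 -0.    0.71 -1.42]
tool_pos: [0.504, -0.1237, 0.2623]
ft_force: [0.6, 3.1, -0.0]
t 11.13 tcp [ 503.96 -123.7   262.25] tooly_yaw 60.69 tilt [-0.0018 -0.0013] w 0.0077 F [ 0.56  3.12 -0.02] M [ 0.595 -0.323  0.081] q [-0.26  0.49  1.95 -0.    0.71 -1.32]
```

```bash
python3 -m inch '[[[0,0.0006,-0.0001],[0,0,0]],[[0,0,0],[0,0,0]]]' | grep -E "pos|force"
python3 -c "
from h import *
st()"
python3 -m inch '[[[0,0,0],[2.5,0,0]],[[0,0,0],[2.5,0,0]],[[0,0,0],[0,0,0]]]' | grep -E "pos|force"
python3 -c "
from h import *
st()"
```

```text
tool_pos: [0.504, -0.1234, 0.2623]
ft_force: [-0.5, 0.1, -0.1]
t 11.30 tcp [ 504.04 -123.41  262.26] tooly_yaw 60.79 tilt [-0.0022 -0.0019] w 0.0076 F [-0.47  0.06 -0.13] M [-0.034 -0.132  0.005] q [-0.26  0.49  1.95 -0.    0.71 -1.32]
tool_pos: [0.504, -0.1234, 0.2623]
ft_force: [0.1, -0.9, 0.2]
t 11.55 tcp [ 504.05 -123.41  262.26] tooly_yaw 55.63 tilt [-0.002  -0.0017] w 0.0079 F [ 0.08 -0.87  0.17] M [-0.026 -0.123  0.011] q [-0.26  0.49  1.95 -0.    0.71 -1.23]
```

```bash
cat > m.sh <<'E'
python3 -c "
from h import *
st()"
E
for k in 1 2 3; do :; done
python3 -m inch '[[[0,0,0],[2,0,0]],[[0,0,0],[2,0,0]],[[0,0,0],[0,0,0]]]' >/dev/null; sh m.sh
python3 -m inch '[[[0,0,0],[2,0,0]],[[0,0,0],[2,0,0]],[[0,0,0],[0,0,0]]]' >/dev/null; sh m.sh
```

```text
t 11.80 tcp [ 504.08 -123.38  262.27] tooly_yaw 51.68 tilt [-0.0019 -0.0017] w 0.0078 F [-0.23  0.25  0.02] M [-0.044 -0.128  0.072] q [-0.26  0.49  1.95 -0.    0.71 -1.16]
t 12.05 tcp [ 504.08 -123.36  262.26] tooly_yaw 47.69 tilt [-0.002  -0.0016] w 0.0078 F [-0.13 -0.2   0.18] M [-0.062 -0.104  0.045] q [-0.26  0.49  1.95 -0.    0.71 -1.09]
```

```bash
python3 -m inch '[[[0,0,0],[2,0,0]],[[0,0,0],[0,0,0]]]' >/dev/null; sh m.sh
python3 -m inch '[[[0,0,0],[2,0,0]],[[0,0,0],[0,0,0]]]' >/dev/null; sh m.sh
```

```text
t 12.22 tcp [ 504.11 -123.33  262.27] tooly_yaw 45.70 tilt [-0.0019 -0.0016] w 0.0076 F [-0.3  -0.59 -0.61] M [-0.052 -0.08   0.03 ] q [-0.26  0.49  1.95 -0.    0.71 -1.06]
t 12.38 tcp [ 504.11 -123.31  262.25] tooly_yaw 43.70 tilt [-0.0019 -0.0016] w 0.0078 F [ 0.05 -0.43 -0.7 ] M [-0.084 -0.152  0.033] q [-0.26  0.49  1.95 -0.    0.71 -1.02]
```

```bash
python3 -m inch '[[[0,0,0],[2,0,0]],[[0,0,0],[0,0,0]]]' >/dev/null; sh m.sh
python3 -m inch '[[[0,0,0],[2,0,0]],[[0,0,0],[0,0,0]]]' >/dev/null; sh m.sh
python3 -c "
from h import *
cam('side','pics/s6.png')
b=cv2.imread('pics/s6.png')[230:310,280:350]
cv2.imwrite('pics/s6c.png',cv2.resize(b,None,fx=7,fy=7,interpolation=cv2.INTER_CUBIC))
"
```

```text
t 12.55 tcp [ 504.11 -123.3   262.27] tooly_yaw 41.69 tilt [-0.0019 -0.0016] w 0.0081 F [ 0.59 -0.96 -0.74] M [-0.104 -0.107  0.119] q [-0.26  0.49  1.95 -0.    0.71 -0.99]
t 12.72 tcp [ 504.14 -123.31  262.29] tooly_yaw 39.69 tilt [-0.0018 -0.0016] w 0.0081 F [-0.42 -0.68 -1.43] M [-0.093 -0.142  0.049] q [-0.26  0.49  1.95 -0.    0.71 -0.95]
```

View pics/s6c.png

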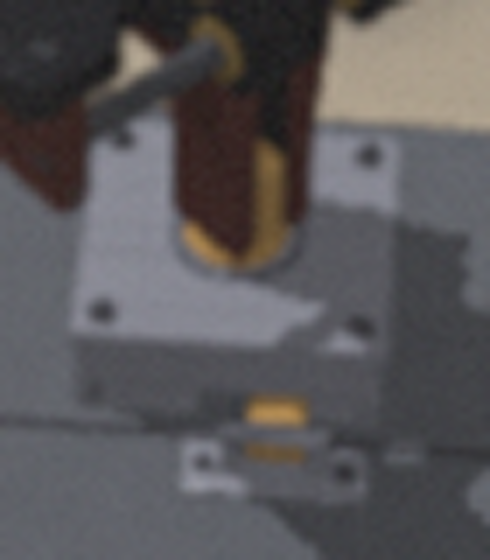

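The bolt shows brass beyond the staple at crop (275,452), so it is running out. I'll keep turning in 2° steps.

```bash
python3 -m inch '[[[0,0,0],[2,0,0]],[[0,0,0],[0,0,0]]]' >/dev/null; sh m.sh
python3 -m inch '[[[0,0,0],[2,0,0]],[[0,0,0],[0,0,0]]]' >/dev/null; sh m.sh
python3 -m inch '[[[0,0,0],[2,0,0]],[[0,0,0],[0,0,0]]]' >/dev/null; sh m.sh
```

```text
t 12.93 tcp [ 504.12 -123.29  262.27] tooly_yaw 37.67 tilt [-0.0019 -0.0015] w 0.0076 F [ 0.72 -1.36 -1.22] M [-0.115 -0.126  0.094] q [-0.26  0.49  1.95 -0.    0.71 -0.92]
t 13.10 tcp [ 504.13 -123.29  262.27] tooly_yaw 35.67 tilt [-0.0018 -0.0015] w 0.0077 F [ 0.79  0.33 -1.25] M [-0.085 -0.144  0.04 ] q [-0.26  0.49  1.95 -0.    0.71 -0.88]
t 13.27 tcp [ 504.14 -123.28  262.27] tooly_yaw 33.67 tilt [-0.0018 -0.0015] w 0.0078 F [-0.25 -0.3  -1.45] M [-0.121 -0.227  0.107] q [-0.26  0.49  1.95 -0.    0.71 -0.85]
```

```bash
cat > mz.sh <<'E'
python3 -c "
from h import *
o=get_obs();R=np.array(o['eef_rot']);print('t %.2f yaw %.2f F %s Mz %.3f'%(o['t'],np.degrees(np.arctan2(R[1,1],R[0,1])),np.round(o['ft_force'],1),o['moment'][2]))"
E
python3 -m inch '[[[0,0,0],[1.5,0,0]]]' >/dev/null; sh mz.sh
python3 -m inch '[[[0,0,0],[0,0,0]]]' >/dev/null; sh mz.sh
python3 -m inch '[[[0,0,0],[1.5,0,0]]]' >/dev/null; sh mz.sh
python3 -m inch '[[[0,0,0],[0,0,0]]]' >/dev/null; sh mz.sh
python3 -m inch '[[[0,0,0],[0,0,0]]]' >/dev/null; sh mz.sh
```

```text
t 13.35 yaw 32.27 F [ 0.6 -0.6 -1. ] Mz 0.088
t 13.43 yaw 32.19 F [-0.  -0.3 -1.3] Mz 0.099
t 13.52 yaw 30.76 F [ 0.4 -0.6 -2.3] Mz 0.086
t 13.60 yaw 30.69 F [-0.3 -1.  -1.3] Mz 0.157
t 13.68 yaw 30.73 F [ 0.9  0.  -1.9] Mz 0.076
```

```bash
python3 -m inch '[[[0,0,0],[1.5,0,0]]]' >/dev/null; sh mz.sh
python3 -m inch '[[[0,0,0],[0,0,0]]]' >/dev/null; sh mz.sh
python3 -m inch '[[[0,0,0],[1.5,0,0]]]' >/dev/null; sh mz.sh
python3 -m inch '[[[0,0,0],[0,0,0]]]' >/dev/null; sh mz.sh
python3 -c "
from h import *
cam('side','pics/s7.png')
f=lambda n:cv2.resize(cv2.imread(n)[280:310,300:340],None,fx=12,fy=12,interpolation=cv2.INTER_CUBIC)
cv2.imwrite('pics/s7c.png',np.hstack([f('pics/s6.png')[:, :260],f('pics/s7.png')[:, :260],f('pics/s4.png')[:,:260]]))
"
```

```text
t 13.77 yaw 29.22 F [ 0.8 -0.4 -2. ] Mz 0.121
t 13.85 yaw 29.15 F [ 0.9 -0.5 -1.8] Mz 0.065
t 13.93 yaw 27.72 F [-0.   0.5 -1.6] Mz 0.105
t 14.02 yaw 27.65 F [ 0.1 -0.3 -3.1] Mz 0.026
```

View pics/s7c.png

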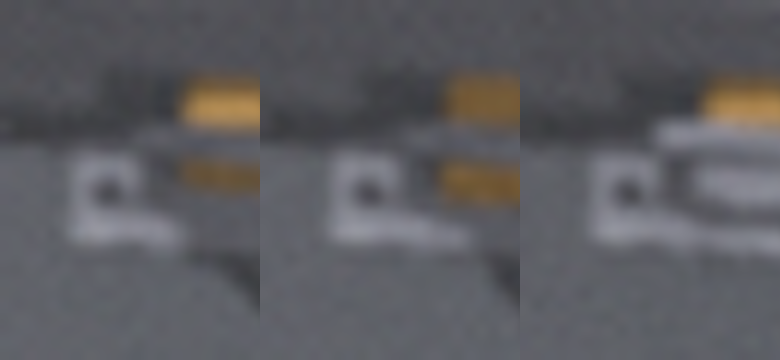

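```bash
python3 -m inch '[[[0.0002,0,0],[1.5,0,0]]]' >/dev/null; sh mz.sh
python3 -m inch '[[[0,0,0],[0,0,0]]]' >/dev/null; sh mz.sh
python3 -m inch '[[[0,0,0],[1.5,0,0]]]' >/dev/null; sh mz.sh
python3 -m inch '[[[0,0,0],[0,0,0]]]' >/dev/null; sh mz.sh
python3 -m inch '[[[0,0,0],[0,0,0]]]' >/dev/null; sh m.sh
```

```text
t 14.15 yaw 26.21 F [1.1 0.2 1.7] Mz 0.116
t 14.23 yaw 26.14 F [-0.3 -0.   0.8] Mz 0.091
t 14.32 yaw 24.71 F [0.1 0.3 0.8] Mz 0.091
t 14.40 yaw 24.64 F [-0.3 -0.6  0.2] Mz 0.046
t 14.48 tcp [ 504.2  -123.27  262.27] tooly_yaw 24.70 tilt [-0.0015 -0.0015] w 0.0076 F [0.12 0.32 1.37] M [-0.019 -0.208  0.023] q [-0.26  0.49  1.95 -0.    0.71 -0.69]
```

```bash
python3 -m inch '[[[0,0,0],[1.5,0,0]]]' >/dev/null; sh mz.sh
python3 -m inch '[[[0,0,0],[0,0,0]]]' >/dev/null; sh mz.sh
python3 -m inch '[[[0,0,0],[1.5,0,0]]]' >/dev/null; sh mz.sh
python3 -m inch '[[[0,0,0],[0,0,0]]]' >/dev/null; sh mz.sh
python3 -m inch '[[[0,0,0],[0,0,0]]]' >/dev/null; sh mz.sh
```

```text
t 14.57 yaw 23.20 F [1.  1.1 1.2] Mz 0.124
t 14.65 yaw 23.12 F [ 1.  -0.5  1.2] Mz 0.059
t 14.73 yaw 21.70 F [ 0.3 -0.2  1.1] Mz 0.114
t 14.82 yaw 21.64 F [-0.  -0.2  1.3] Mz 0.086
t 14.90 yaw 21.69 F [1.6 0.7 1.5] Mz 0.015
```

```bash
python3 -m inch '[[[0,0,0],[1.5,0,0]]]' >/dev/null; sh mz.sh
python3 -m inch '[[[0,0,0],[0,0,0]]]' >/dev/null; sh mz.sh
python3 -m inch '[[[0,0,0],[1.5,0,0]]]' >/dev/null; sh mz.sh
python3 -m inch '[[[0,0,0],[0,0,0]]]' >/dev/null; sh mz.sh
python3 -m inch '[[[0,0,0],[0,0,0]]]' >/dev/null; sh mz.sh
```

```text
t 14.98 yaw 20.20 F [ 0.1 -0.6  1.5] Mz 0.053
t 15.07 yaw 20.12 F [1.  0.  2.2] Mz 0.075
t 15.15 yaw 18.71 F [-0.   0.3  2. ] Mz 0.134
t 15.23 yaw 18.63 F [1.  0.8 2.7] Mz 0.092
t 15.32 yaw 18.69 F [0.9 0.8 2.9] Mz 0.047
```

```bash
python3 -m inch '[[[-0.0001,0,0],[1.5,0,0]]]' >/dev/null; sh mz.sh
python3 -m inch '[[[0,0,0],[0,0,0]]]' >/dev/null; sh mz.sh
python3 -m inch '[[[0,0,0],[1.5,0,0]]]' >/dev/null; sh mz.sh
python3 -m inch '[[[0,0,0],[0,0,0]]]' >/dev/null; sh mz.sh
python3 -m inch '[[[0,0,0],[0,0,0]]]' >/dev/null; sh mz.sh
python3 -c "
from h import *
cam('side','pics/s8.png')
f=lambda n:cv2.resize(cv2.imread(n)[280:310,306:332],None,fx=10,fy=10,interpolation=cv2.INTER_CUBIC)
cv2.imwrite('pics/s8c.png',np.hstack([f('pics/s6.png'),f('pics/s7.png'),f('pics/s8.png')]))
"
```

```text
t 15.40 yaw 17.20 F [ 2.1 -0.4  1. ] Mz 0.158
t 15.48 yaw 17.13 F [1.8 0.6 1.6] Mz 0.120
t 15.57 yaw 15.71 F [1.2 0.5 1.1] Mz 0.263
t 15.65 yaw 15.64 F [ 2.2 -0.4  1.6] Mz 0.193
t 15.73 yaw 15.70 F [1.8 0.9 0.9] Mz 0.144
```

View pics/s8c.png

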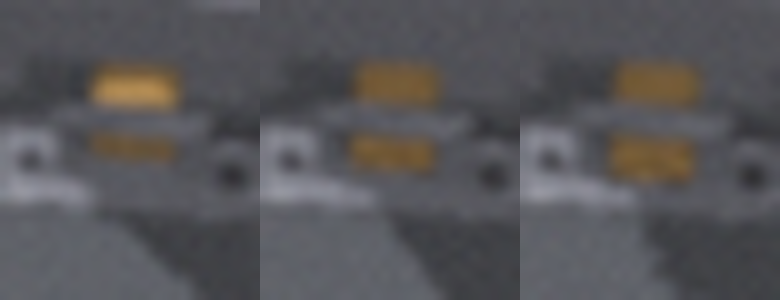

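```bash
python3 -m inch '[[[0,0,0],[0,0,0]]]' >/dev/null; sh mz.sh
python3 -m inch '[[[0,0,0],[0,0,0]]]' >/dev/null; sh mz.sh
python3 - <<'E'
from h import *
import pickle
s=pickle.load(open("cs.pkl","rb"))["side"]
print(proj(s,[[.505,-.09,.058],[.505,-.079,.058],[.505,-.09,.064],[.505,-.09,.052]]))
for n in("s4","s5","s6","s7","s8"):
    im=cv2.imread(f"pics/{n}.png").astype(float);col=im[283:304,314:323]
    b=(col[...,2]-col[...,0]).mean(1);print(n,b.round(0).astype(int).tolist())
E
```

```text
t 15.87 yaw 15.66 F [1.3 0.6 1.3] Mz 0.140
t 15.95 yaw 15.64 F [ 3.2 -0.4  2.3] Mz 0.146
[[313.0122116  283.97085208]
 [313.15914683 288.98181151]
 [313.08120911 281.64498286]
 [312.94372996 286.27472806]]
s4 [-7, -7, -3, 18, 45, 69, 65, 23, -6, -11, -9, -11, -11, -10, -8, -8, -10, -11, -9, -8, -9]
s5 [-7, -8, -3, 19, 45, 69, 65, 23, -6, -10, -9, -11, -10, -10, -8, -8, -10, -10, -9, -9, -9]
s6 [-7, -7, -3, 19, 46, 71, 72, 35, -1, -7, 14, 35, 27, 1, -8, -8, -8, -7, -7, -7, -8]
s7 [-6, -8, -3, 21, 42, 49, 43, 15, -5, -7, 13, 42, 50, 35, 4, -8, -9, -8, -7, -8, -8]
s8 [-7, -7, -3, 20, 42, 49, 42, 15, -5, -7, 12, 40, 52, 50, 38, 4, -9, -9, -7, -7, -7]
```

```bash
python3 -m inch '[[[0,0,0],[0.5,0,0]]]' >/dev/null; sh mz.sh
python3 -m inch '[[[0,0,0],[0,0,0]]]' >/dev/null; sh mz.sh
python3 -m inch '[[[0,0,0],[0,0,0]]]' >/dev/null; sh mz.sh
python3 -m inch '[[[0,0,0],[0,0,0]]]' >/dev/null; sh mz.sh
python3 - <<'E'
from h import *
for i in range(2):
    im=camera("side")["img"].astype(float);col=im[283:304,314:323]
    b=(col[...,2]-col[...,0]).mean(1);print(b.round(0).astype(int).tolist())
E
```

```text
t 16.03 yaw 15.12 F [ 2.1 -0.2  1.7] Mz 0.174
t 16.12 yaw 15.08 F [ 3.1 -0.3  0.7] Mz 0.168
t 16.20 yaw 15.11 F [ 3.  -0.6  1.5] Mz 0.200
t 16.28 yaw 15.11 F [ 2.  -0.2  1.8] Mz 0.139
[-7, -7, -3, 20, 42, 49, 42, 15, -5, -8, 12, 41, 51, 49, 38, 5, -8, -8, -8, -7, -7]
[-7, -7, -3, 20, 42, 49, 43, 15, -5, -7, 12, 40, 51, 50, 37, 5, -9, -8, -7, -8, -7]
```

```bash
python3 -m inch '[[[0,0,0],[0.25,0,0]],[[0,0,0],[0.25,0,0]]]' >/dev/null; sh mz.sh
python3 -m inch '[[[0,0,0],[0,0,0]]]' >/dev/null; sh mz.sh
python3 -m inch '[[[0,0,0],[0,0,0]]]' >/dev/null; sh mz.sh
python3 - <<'E'
from h import *
for i in range(1):
    im=cam("side","pics/s9.png")["img"].astype(float);col=im[283:304,314:323]
    b=(col[...,2]-col[...,0]).mean(1);print(b.round(0).astype(int).tolist())
f=lambda n:cv2.resize(cv2.imread(n)[235:310,285:345],None,fx=8,fy=8,interpolation=cv2.INTER_CUBIC)
cv2.imwrite('pics/s9c.png',f('pics/s9.png'))
E
sh m.sh
```

```text
t 16.55 yaw 14.58 F [ 1.2 -0.7  1.1] Mz 0.258
t 16.63 yaw 14.59 F [1.9 0.7 2.4] Mz 0.221
t 16.72 yaw 14.60 F [3.  0.  2.3] Mz 0.207
[-6, -8, -2, 20, 41, 49, 43, 15, -6, -7, 12, 40, 51, 50, 36, 5, -8, -8, -7, -7, -7]
t 16.77 tcp [ 504.18 -123.29  262.23] tooly_yaw 14.60 tilt [-0.0017 -0.0016] w 0.0074 F [ 3.33 -0.21  1.26] M [-0.037 -0.629  0.177] q [-0.26  0.49  1.95 -0.    0.71 -0.51]
```

View pics/s9c.png

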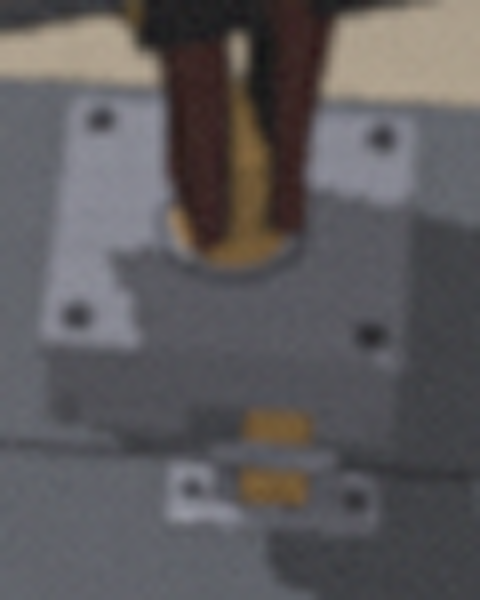

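Moment now about 0.21 N m with the bolt image unchanged, so this is the stop (about 68–70°). Turning back.

```bash
python3 -m inch '[[[0,0,0],[-3.5,0,0]],[[0,0,0],[-3.5,0,0]],[[0,0,0],[-3.5,0,0]],[[0,0,0],[-3.5,0,0]],[[0,0,0],[0,0,0]]]' >/dev/null; sh m.sh
python3 -m inch '[[[0,0,0],[-3.5,0,0]],[[0,0,0],[-3.5,0,0]],[[0,0,0],[-3.5,0,0]],[[0,0,0],[-3.5,0,0]],[[0,0,0],[0,0,0]]]' >/dev/null; sh m.sh
python3 -m inch '[[[0,0,0],[-3.5,0,0]],[[0,0,0],[-3.5,0,0]],[[0,0,0],[-3.5,0,0]],[[0,0,0],[-3.5,0,0]],[[0,0,0],[0,0,0]]]' >/dev/null; sh m.sh
```

```text
t 17.18 tcp [ 503.87 -123.32  262.21] tooly_yaw 28.70 tilt [-0.0027 -0.0013] w 0.0079 F [-0.17  0.32  4.03] M [-0.044 -0.301 -0.042] q [-0.26  0.49  1.95 -0.    0.71 -0.76]
t 17.60 tcp [ 503.86 -123.24  262.21] tooly_yaw 42.60 tilt [-0.0027 -0.0013] w 0.0075 F [ 0.44 -0.13  3.93] M [ 0.026 -0.244  0.013] q [-0.26  0.49  1.95 -0.    0.71 -1.  ]
t 18.02 tcp [ 503.79 -123.33  262.19] tooly_yaw 56.54 tilt [-0.0028 -0.0014] w 0.0078 F [ 0.69 -0.33  5.13] M [-0.151 -0.089  0.034] q [-0.26  0.49  1.95 -0.    0.71 -1.25]
```

```bash
python3 -m inch '[[[-0.0002,0,0],[-3.5,0,0]],[[-0.0001,0,0],[-3.5,0,0]],[[0,0,0],[-3.5,0,0]],[[0,0,0],[-3.5,0,0]],[[0,0,0],[0,0,0]]]' >/dev/null; sh m.sh
python3 -m inch '[[[0,0,0],[-3.5,0,0]],[[0,0,0],[-3.5,0,0]],[[0,0,0],[-3.5,0,0]],[[0,0,0],[0,0,0]]]' >/dev/null; sh m.sh
python3 -m inch '[[[0,0,0],[-2,0,0]],[[0,0,0],[0,0,0]]]' >/dev/null; sh m.sh
```

```text
t 18.43 tcp [ 503.73 -123.4   262.23] tooly_yaw 70.51 tilt [-0.0031 -0.0016] w 0.0080 F [-0.03 -2.87  1.54] M [-0.497 -0.088  0.013] q [-0.26  0.49  1.95 -0.    0.71 -1.49]
t 18.77 tcp [ 503.74 -123.46  262.22] tooly_yaw 80.97 tilt [-0.0031 -0.0017] w 0.0077 F [-1.05 -4.21  1.71] M [-0.629 -0.02  -0.049] q [-0.26  0.49  1.95 -0.    0.71 -1.67]
t 18.93 tcp [ 503.76 -123.41  262.23] tooly_yaw 82.90 tilt [-0.003  -0.0016] w 0.0081 F [-0.62 -3.94  1.55] M [-0.641  0.048 -0.026] q [-0.26  0.49  1.95 -0.    0.71 -1.71]
```

```bash
python3 -m inch '[[[0,-0.0008,0],[0,0,0]],[[0,0,0],[0,0,0]]]' >/dev/null; sh m.sh
python3 -m inch '[[[0,0,0],[-1.5,0,0]],[[0,0,0],[0,0,0]]]' >/dev/null; sh m.sh
python3 -m inch '[[[0,0,0],[0,0,0]]]' >/dev/null; sh m.sh
python3 - <<'E'
from h import *
cam("side","pics/s10.png")
f=lambda n:cv2.resize(cv2.imread(n)[235:310,285:345],None,fx=8,fy=8,interpolation=cv2.INTER_CUBIC)
cv2.imwrite('pics/s10c.png',f('pics/s10.png'))
E
```

```text
t 19.10 tcp [ 503.71 -123.88  262.24] tooly_yaw 82.91 tilt [-0.0029 -0.0008] w 0.0076 F [-0.96 -0.07  0.02] M [-0.063 -0.112 -0.02 ] q [-0.26  0.49  1.95 -0.    0.71 -1.71]
t 19.27 tcp [ 503.77 -123.9   262.25] tooly_yaw 84.54 tilt [-0.0028 -0.0011] w 0.0080 F [-0.73 -0.36 -1.21] M [-0.152 -0.066  0.002] q [-0.26  0.49  1.95 -0.    0.71 -1.74]
t 19.35 tcp [ 503.79 -123.89  262.27] tooly_yaw 84.49 tilt [-0.0027 -0.0011] w 0.0079 F [-0.93 -0.17 -0.52] M [-0.206 -0.047  0.034] q [-0.26  0.49  1.95 -0.    0.71 -1.74]
```

View pics/s10c.png

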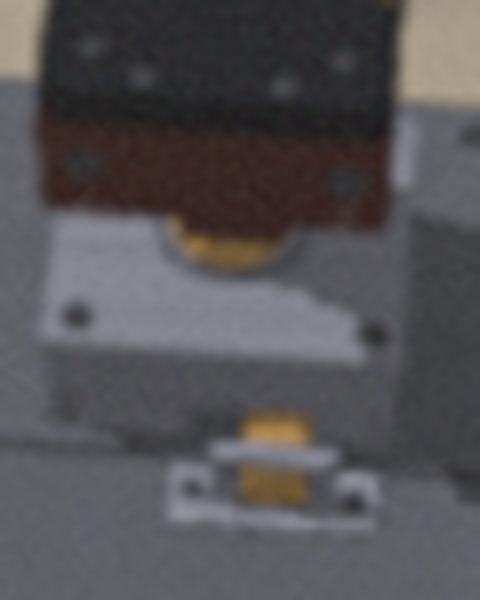

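Bolt still out at crop (275,485). Drawing the key in small steps.

```bash
python3 -m inch '[[[-0.001,0,0],[0,0,0]],[[0,0,0],[0,0,0]]]' |grep -E "pos|force"
python3 -m inch '[[[-0.0015,0,0],[0,0,0]],[[0,0,0],[0,0,0]]]' |grep -E "pos|force"
python3 -m inch '[[[-0.0015,0,0],[0,0,0]],[[0,0,0],[0,0,0]]]' |grep -E "pos|force"; sh m.sh
```

```text
tool_pos: [0.5038, -0.1239, 0.2634]
ft_force: [-1.2, -1.0, -1.3]
tool_pos: [0.5039, -0.124, 0.2651]
ft_force: [-1.4, 0.2, -2.1]
tool_pos: [0.5039, -0.124, 0.2666]
ft_force: [-0.6, 0.2, -1.6]
t 19.90 tcp [ 503.89 -123.97  266.62] tooly_yaw 84.59 tilt [-0.0023 -0.0013] w 0.0078 F [-0.57  0.16 -1.64] M [ 0.02   0.162 -0.016] q [-0.26  0.48  1.95 -0.    0.72 -1.74]
```

```bash
python3 -m inch '[[[-0.002,0,0],[0,0,0]],[[0,0,0],[0,0,0]]]' |grep -E "pos|force"
python3 -m inch '[[[-0.002,0,0],[0,0,0]],[[0,0,0],[0,0,0]]]' |grep -E "pos|force"
python3 -m inch '[[[-0.002,0,0],[0,0,0]],[[0,0,0],[0,0,0]]]' |grep -E "pos|force"
python3 -m inch '[[[-0.002,0,0],[0,0,0]],[[0,0,0],[0,0,0]]]' |grep -E "pos|force"; sh m.sh
```

```text
tool_pos: [0.5039, -0.124, 0.2687]
ft_force: [-2.8, 0.1, -0.5]
tool_pos: [0.5039, -0.124, 0.2707]
ft_force: [-2.2, -0.5, -0.5]
tool_pos: [0.5039, -0.124, 0.2727]
ft_force: [-3.1, 0.3, -1.0]
tool_pos: [0.504, -0.124, 0.2748]
ft_force: [-2.6, 0.1, -0.2]
t 20.57 tcp [ 503.97 -124.03  274.75] tooly_yaw 84.60 tilt [-0.0021 -0.0015] w 0.0075 F [-2.57  0.13 -0.18] M [0.125 0.335 0.   ] q [-0.26  0.47  1.94 -0.    0.73 -1.74]
```

Fx is −2.6 N, a light touch on the slot end. I'll ease −x slightly and carry on up.

```bash
python3 -m inch '[[[-0.002,0,-0.0004],[0,0,0]],[[0,0,0],[0,0,0]]]' |grep -E "pos|force"
python3 -m inch '[[[-0.003,0,0],[0,0,0]],[[0,0,0],[0,0,0]]]' |grep -E "pos|force"
python3 -m inch '[[[-0.003,0,0],[0,0,0]],[[-0.005,0,0],[0,0,0]],[[-0.01,0,0],[0,0,0]],[[-0.015,0,0],[0,0,0]],[[0,0,0],[0,0,0]]]' |grep -E "pos|force"
python3 -m inch '[[[0,0,0],[0,0,0]],[[0,0,0],[0,0,0]]]' >/dev/null
python3 - <<'E'
from h import *
go(433.3,-352.9,318,92.6)
cam("side","pics/s11.png")
f=lambda n:cv2.resize(cv2.imread(n)[220:310,270:345],None,fx=6.6,fy=6.6,interpolation=cv2.INTER_CUBIC)
cv2.imwrite('pics/s11c.png',f('pics/s11.png'))
im=cv2.imread("pics/s11.png").astype(float);col=im[283:304,314:323];print((col[...,2]-col[...,0]).mean(1).round().astype(int).tolist())
E
```

```text
tool_pos: [0.504, -0.1241, 0.277]
ft_force: [-1.6, 1.0, -1.1]
tool_pos: [0.5043, -0.1242, 0.2802]
ft_force: [-0.6, 0.0, -0.6]
tool_pos: [0.5047, -0.1242, 0.3153]
ft_force: [1.4, 0.3, -0.8]
t 21.48 tcp [ 503.62 -123.93  312.57] tooly_yaw 84.60 tilt [-0.0015 -0.0016] w 0.0075 F [ 0.53 -0.81 -1.06] M [ 0.077 -0.18  -0.064] q [-0.26  0.4   1.93 -0.    0.81 -1.74]
shift tool mm [  -4.96 -234.58  -48.46] turn deg [-8.   -0.08  0.09]
[-6, -7, -3, 19, 45, 70, 66, 22, -8, -8, 17, 41, 49, 48, 37, 2, -12, -11, -9, -9, -9]
```

View pics/s11c.png

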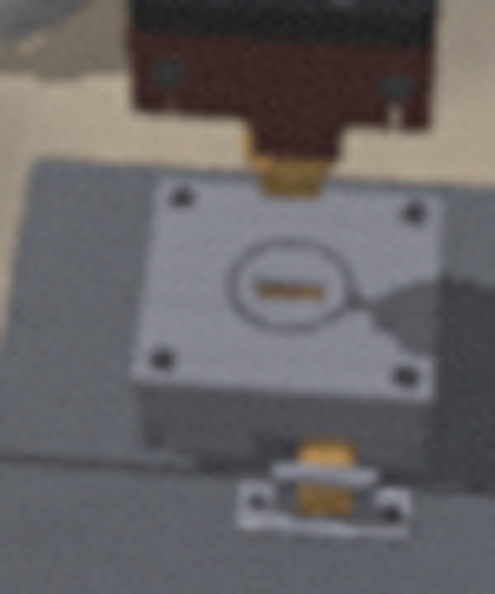

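```bash
python3 -m inch '[[[0,0,0],[-4,0,0]],[[0,-0.02,-0.004],[-4,0,0]],[[0,-0.036,-0.002],[0,0,0]],[[0,-0.038,-0.002],[0,0,0]],[[0,-0.038,-0.002],[0,0,0]]]' >/dev/null
python3 - <<'E'
from h import *
go(433.3,-352.9,318,92.6)
import pickle
s=pickle.load(open("cs.pkl","rb"))["side"]
im=cv2.imread("pics/s3.png");g=cv2.cvtColor(im,cv2.COLOR_BGR2GRAY).astype(float)[190:211,330:358]
m=(g<125).astype(np.uint8);n,l,stt,cen=cv2.connectedComponentsWithStats(m);
for i in range(1,n):
    if stt[i,4]>10: 
        uv=cen[i]+[330,190];print(stt[i],uv,(plane(s,[uv],.024)*1000).round(1))
E
```

```text
t 21.95 tcp [ 497.98 -256.97  311.99] tooly_yaw 92.68 tilt [-0.003  -0.0008] w 0.0074 F [ 1.45  0.04 -1.25] M [ 0.034 -0.136  0.003] q [-0.5   0.46  1.84 -0.    0.85 -2.11]
shift tool mm [ -5.73 -92.8  -69.12] turn deg [ 0.08 -0.18  0.04]
[ 9  8 10  5 39] [343.35897436 199.87179487] [[ 434.3 -350.5   24. ]]
[ 0 19 28  2 43] [341.23255814 209.65116279] [[ 440.8 -319.3   24. ]]
```

```bash
python3 -m inch '[[[0,-0.03,-0.022],[0,0,0]],[[0,-0.03,-0.022],[0,0,0]],[[0,-0.02,-0.015],[0,0,0]],[[0,-0.0128,-0.01],[0,0,0]],[[0,0,0],[0,0,0]]]' >/dev/null
python3 -m inch '[[[0,0,0],[0,0,0]],[[0,0,0],[0,0,0]]]' >/dev/null
python3 - <<'E'
from h import *
go(433.5,-352.8,270,92.6)
E
```

```text
t 22.53 tcp [ 433.74 -351.3   312.45] tooly_yaw 92.60 tilt [-0.0025 -0.0007] w 0.0080 F [ 0.17 -0.43 -0.86] M [ 0.026 -0.14  -0.043] q [-0.7   0.45  1.84 -0.    0.85 -2.32]
shift tool mm [42.45 -1.47 -0.2 ] turn deg [-0.   -0.15  0.03]
```

```bash
python3 -m inch '[[[0.02,-0.0015,0],[0,0,0]],[[0.025,0,0],[0,0,0]],[[0.024,0,0],[0,0,0]],[[0,0,0],[0,0,0]],[[0,0,0],[0,0,0]]]' >/dev/null
python3 -m inch '[[[0,0,0],[0,0,0]]]' >/dev/null
python3 - <<'E'
from h import *
go(433.5,-352.8,230.3,92.6)
cam("side","pics/s12.png")
f=lambda n:cv2.resize(cv2.imread(n)[160:225,315:375],None,fx=9,fy=9,interpolation=cv2.INTER_CUBIC)
cv2.imwrite('pics/s12c.png',f('pics/s12.png'))
E
```

```text
t 23.03 tcp [ 434.37 -353.04  244.75] tooly_yaw 92.67 tilt [-0.0014 -0.0019] w 0.0079 F [ 0.74 -0.4  -0.45] M [ 0.103 -0.141 -0.042] q [-0.7   0.56  1.86 -0.    0.72 -2.32]
shift tool mm [14.45  0.31 -0.83] turn deg [ 0.07 -0.08  0.11]
```

View pics/s12c.png

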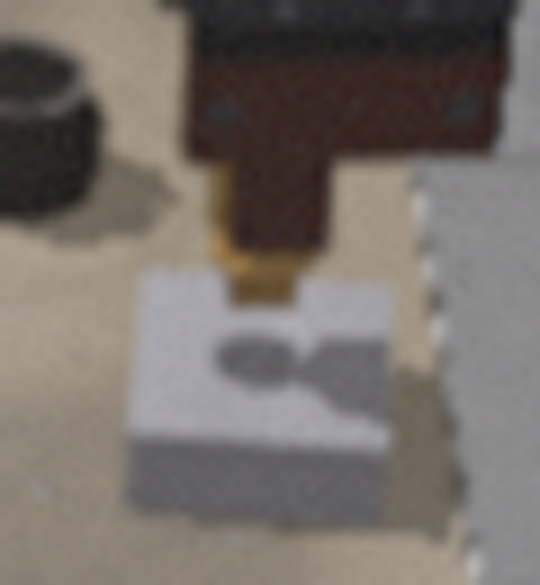

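Run:
```python
from h import *
import pickle
s=pickle.load(open("cs.pkl","rb"))["side"]
c=lambda p:((p-[315,160]+.5)*9-.5).round(1)
for x in(.4324,.4334,.4344): print(x,c(proj(s,[[x,-.353,.0385],[x,-.353,.024]])).tolist())
a=np.linspace(0,6.283,60)
for x,y in((.4335,-.353),(.4335,-.352)):
    r=c(proj(s,np.c_[x+.01025*np.cos(a),y+.01025*np.sin(a),a*0+.024]));print(x,y,r.min(0),r.max(0))
```

```text
0.4324 [[270.1, 308.4], [266.6, 356.0]]
0.4334 [[265.8, 308.4], [262.3, 356.1]]
0.4344 [[261.6, 308.4], [258.0, 356.1]]
0.4335 -0.353 [218.2 328.1] [305.6 384.4]
0.4335 -0.352 [218.5 330.8] [305.9 387.2]
```

```bash
python3 -m inch '[[[0.006,0.0003,0.0003],[0,0,0]],[[0.006,0,0],[0,0,0]],[[0,0,0],[0,0,0]],[[0,0,0],[0,0,0]]]' |grep -E "pos|force"
python3 -m inch '[[[0.003,0,0],[0,0,0]],[[0,0,0],[0,0,0]]]' |grep -E "pos|force"
python3 -m inch '[[[0.003,0,0],[0,0,0]],[[0,0,0],[0,0,0]]]' |grep -E "pos|force"
sh m.sh
```

```text
tool_pos: [0.4337, -0.3531, 0.2318]
ft_force: [0.2, -0.3, -1.5]
tool_pos: [0.4337, -0.3531, 0.2287]
ft_force: [-0.2, -0.1, -1.3]
tool_pos: [0.4337, -0.3531, 0.2256]
ft_force: [-0.1, -0.5, -0.9]
t 23.75 tcp [ 433.66 -353.09  225.56] tooly_yaw 92.60 tilt [-0.0023 -0.0012] w 0.0081 F [-0.06 -0.48 -0.88] M [ 0.088 -0.113 -0.047] q [-0.7   0.59  1.87 -0.    0.68 -2.32]
```

```bash
python3 -m inch '[[[0.004,0.0003,0.0005],[0,0,0]],[[0.003,0,0],[0,0,0]],[[0,0,0],[0,0,0]]]' |grep -E "pos|force"
python3 -m inch '[[[0.003,0,0],[0,0,0]],[[0,0,0],[0,0,0]]]' |grep -E "pos|force"
python3 -m inch '[[[0.001,0,0],[0,0,0]],[[0,0,0],[0,0,0]]]' |grep -E "pos|force"
python3 -m inch '[[[0.0005,0,0],[0,0,0]],[[0,0,0],[0,0,0]]]' |grep -E "pos|force"
python3 -m inch '[[[0.0003,0,0],[0,0,0]],[[0,0,0],[0,0,0]]]' |grep -E "pos|force"
```

```text
tool_pos: [0.4341, -0.3526, 0.2182]
ft_force: [0.3, 0.6, -1.8]
tool_pos: [0.4341, -0.3527, 0.2155]
ft_force: [-0.8, -0.3, -0.4]
tool_pos: [0.4342, -0.3528, 0.2148]
ft_force: [-0.3, -0.0, -1.1]
tool_pos: [0.4342, -0.3529, 0.2145]
ft_force: [0.4, -0.8, -0.5]
tool_pos: [0.4342, -0.3529, 0.2142]
ft_force: [0.1, 0.1, -0.6]
```

```bash
python3 -m inch '[[[0.0004,0,0],[0,0,0]],[[0,0,0],[0,0,0]]]' |grep -E "pos|force"
python3 -m inch '[[[0.0003,0,0],[0,0,0]],[[0,0,0],[0,0,0]]]' |grep -E "pos|force"
python3 -m inch '[[[0.0003,0,0],[0,0,0]],[[0,0,0],[0,0,0]]]' |grep -E "pos|force"
```

```text
tool_pos: [0.4342, -0.3528, 0.2138]
ft_force: [-0.5, 0.3, -1.3]
tool_pos: [0.4342, -0.3528, 0.2134]
ft_force: [0.4, -0.4, -1.2]
tool_pos: [0.4343, -0.3529, 0.2133]
ft_force: [-0.1, 0.6, 0.4]
```

```bash
python3 -m inch '[[[0.0001,0,0],[0,0,0]],[[0,0,0],[0,0,0]],[[0,0,0],[0,0,0]],[[0,0,0],[0,0,0]],[[0,0,0],[0,0,0]]]' 0.045
python3 -m inch '[[[0,0,0],[0,0,0]],[[0,0,0],[0,0,0]]]'
python3 - <<'E'
from h import *
cam("side","pics/s13.png")
f=lambda n:cv2.resize(cv2.imread(n)[160:225,315:375],None,fx=9,fy=9,interpolation=cv2.INTER_CUBIC)
cv2.imwrite('pics/s13c.png',f('pics/s13.png'))
E
```

```text
t: 25.58
tool_pos: [0.4343, -0.3529, 0.2131]
eef_rot: [[-0.002, -0.045, 0.999], [-0.002, 0.999, 0.045], [-1.0, -0.001, -0.002]]
ft_force: [-0.1, -0.0, 0.0]
grip_width: 0.0378
t: 25.75
tool_pos: [0.4342, -0.3528, 0.2131]
eef_rot: [[-0.002, -0.045, 0.999], [-0.001, 0.999, 0.045], [-1.0, -0.001, -0.002]]
ft_force: [0.3, -0.3, -0.3]
grip_width: 0.0446
```

View pics/s13c.png

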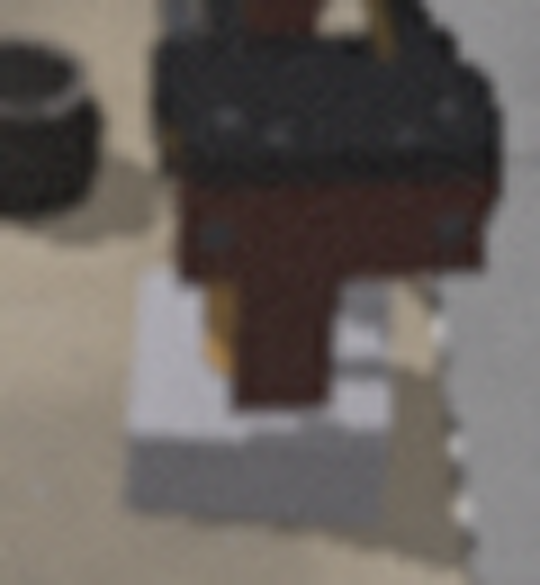

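Released. The key stays at crop (220,330) behind the finger. Lifting straight up and then away.

```bash
python3 -m inch '[[[-0.005,0,0],[0,0,0]],[[-0.015,0,0],[0,0,0]],[[-0.03,0,0],[0,0,0]],[[-0.04,0,0],[0,0,0]],[[-0.04,0,0],[0,0,0]]]' |grep -E "pos|force"
python3 -m inch '[[[-0.03,-0.02,-0.03],[0,0,0]],[[0,-0.03,-0.03],[0,0,0]],[[0,-0.03,-0.03],[0,0,0]],[[0,-0.03,-0.02],[0,0,0]],[[0,-0.03,-0.02],[0,0,0]]]' |grep -E "pos|force"
python3 -m inch '[[[0,0,0],[0,0,0]],[[0,0,0],[0,0,0]]]'|grep -E "pos|force"
python3 - <<'E'
from h import *
st()
t=cam("top","pics/t14.png");s=cam("side","pics/s14.png")
f=lambda n,x,y,w,h,k:cv2.resize(cv2.imread(n)[y:y+h,x:x+w],None,fx=k,fy=k,interpolation=cv2.INTER_CUBIC)
cv2.imwrite('pics/e1.png',np.hstack([f('pics/t14.png',290,240,50,45,8),f('pics/s14.png',320,178,50,45,8)]))
im=s["img"].astype(float);col=im[283:304,314:323];print((col[...,2]-col[...,0]).mean(1).round().astype(int).tolist())
E
```

```text
tool_pos: [0.4341, -0.3523, 0.344]
ft_force: [0.7, -0.5, 0.3]
tool_pos: [0.3318, -0.4824, 0.3707]
ft_force: [0.2, 1.5, -1.2]
tool_pos: [0.3331, -0.4817, 0.3699]
ft_force: [-0.1, 0.4, 0.1]
t 26.80 tcp [ 333.1  -481.68  369.88] tooly_yaw 90.88 tilt [-0.0287 -0.0212] w 0.0452 F [-0.07  0.39  0.05] M [ 0.119 -0.141 -0.013] q [-0.98  0.41  1.75 -0.04  0.99 -2.54]
[-6, -6, -3, 18, 42, 65, 61, 22, -7, -7, 16, 38, 46, 45, 34, 2, -11, -10, -8, -8, -9]
```

View pics/e1.png

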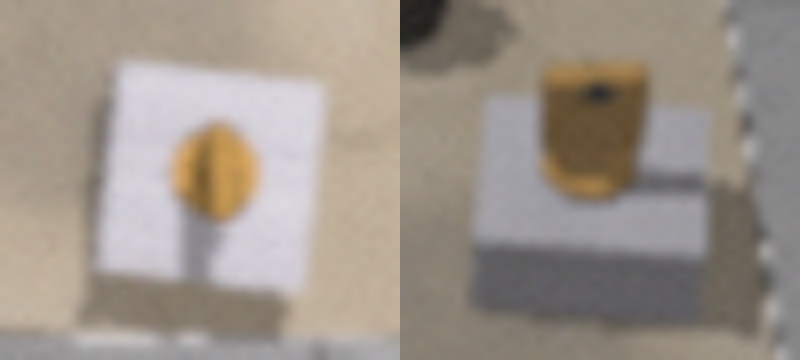

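View pics/t14.png

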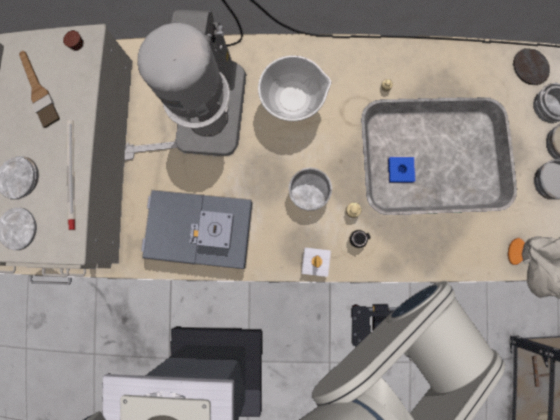

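View pics/s14.png

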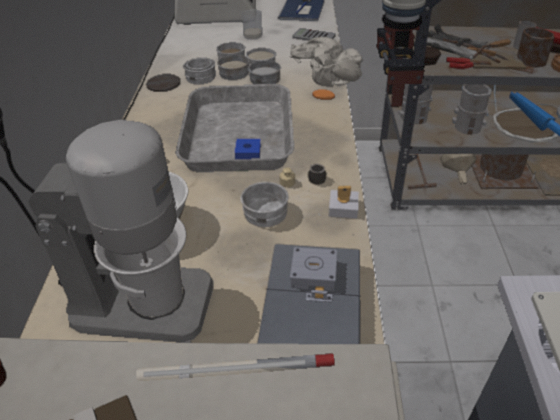

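The key stands upright in the block at top (318,262), and the bolt passes through the staple at top (194,232). The tin, weight and loupe are where they were. One numeric check of bolt travel from the top view before handing in.

Run:
```python
from h import *
import pickle
t=pickle.load(open("cs.pkl","rb"))["top"]
for n in("top0","t14"):
    im=cv2.imread(f"pics/{n}.png").astype(float)
    for r in (231,232,233,234): print(n,r,(im[r,186:204,2]-im[r,186:204,0]).round().astype(int).tolist())
print(proj(t,[[.499,-.09,.06],[.499,-.079,.06]]))
f=lambda n:cv2.resize(cv2.imread(n)[220:245,183:210],None,fx=14,fy=14,interpolation=cv2.INTER_CUBIC)
cv2.imwrite('pics/b.png',np.hstack([f('pics/top0.png'),f('pics/t14.png')]))
```

```text
top0 231 [-10, -10, -11, -10, -12, -11, -12, -10, -11, -11, 5, 38, 24, -2, -14, -13, -14, -14]
top0 232 [-11, -8, -8, -10, -10, -12, -11, -8, -11, -12, 9, 54, 29, -2, -10, -14, -11, -11]
top0 233 [-12, -12, -12, -11, -10, -11, -11, -10, -12, -9, 12, 60, 31, -4, -12, -11, -12, -11]
top0 234 [-11, -10, -10, -9, -9, -11, -12, -10, -11, -8, 18, 58, 21, -9, -13, -12, -12, -12]
t14 231 [-10, -11, -10, -10, -9, -13, -9, 23, 86, 106, 105, 84, 32, -2, -13, -13, -15, -13]
t14 232 [-12, -11, -9, -10, -11, -12, -8, 28, 92, 114, 117, 94, 35, -2, -13, -13, -12, -12]
t14 233 [-12, -10, -11, -10, -11, -12, -7, 32, 97, 119, 118, 95, 34, -6, -12, -11, -12, -12]
t14 234 [-10, -12, -10, -10, -10, -12, -6, 37, 100, 120, 119, 90, 22, -10, -12, -13, -13, -10]
[[199.75398435 230.86210129]
 [194.96274692 230.80590193]]
```

View pics/b.png

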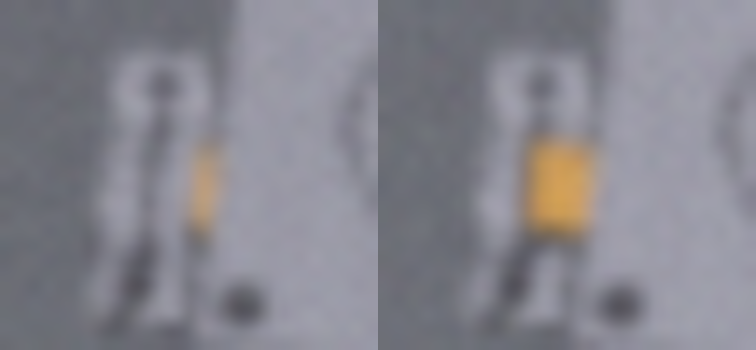

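The right panel shows the staple bar hides the bolt's tip from above, so this view can't give the travel by itself. Casting rays from both views instead.

Run:
```python
from h import *
import pickle
cs=pickle.load(open("cs.pkl","rb"));t,s=cs["top"],cs["side"]
sub=lambda p,th:None
for zb in(.046,.049,.052,.055,.058,.061):
    yt=plane(s,[(318,297.75)],zb)[0,1]*1000   # final front-face bottom edge
    ytop=plane(t,[(196.4,233)],zb+.006)[0,1]*1000 # initial tip, upper edge
    yv=plane(t,[(193.2,233)],zb+.006)[0,1]*1000
    # predicted top edge row of initial bolt in side view
    print(zb,"final tip(side) %.1f  init tip(top) %.1f travel %.1f; final visible end(top) %.1f"%(yt,ytop,yt-ytop,yv), "init tip rows side", proj(s,[[.499,ytop/1000,zb+.006],[.499,ytop/1000,zb]])[:,1].round(1))
f=lambda n:cv2.resize(cv2.imread(n)[278:306,300:338],None,fx=10,fy=10,interpolation=cv2.INTER_CUBIC)
cv2.imwrite('pics/b2.png',np.hstack([f('pics/side0.png'),f('pics/s14.png')]))
```

```text
0.046 final tip(side) -69.9  init tip(top) -80.6 travel 10.7; final visible end(top) -73.2 init tip rows side [290.5 292.8]
0.049 final tip(side) -67.5  init tip(top) -81.3 travel 13.8; final visible end(top) -73.9 init tip rows side [289.1 291.4]
0.052 final tip(side) -65.1  init tip(top) -82.0 travel 16.9; final visible end(top) -74.6 init tip rows side [287.6 289.9]
0.055 final tip(side) -62.7  init tip(top) -82.7 travel 20.0; final visible end(top) -75.3 init tip rows side [286.1 288.4]
0.058 final tip(side) -60.2  init tip(top) -83.4 travel 23.1; final visible end(top) -76.1 init tip rows side [284.7 287. ]
0.061 final tip(side) -57.8  init tip(top) -84.1 travel 26.3; final visible end(top) -76.8 init tip rows side [283.2 285.5]
```

View pics/b2.png

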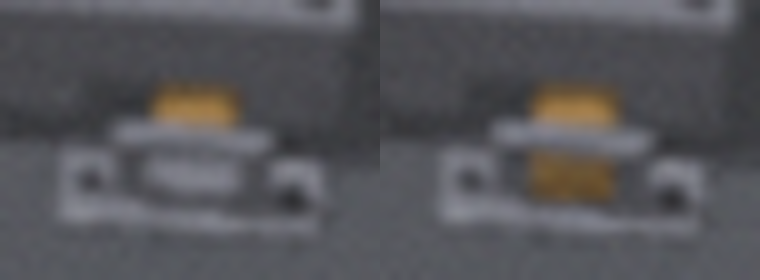

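```bash
python3 -c "
from h import *
from bench import close_job
st(); print(close_job())"
```

```text
t 26.90 tcp [ 333.82 -480.3   369.61] tooly_yaw 91.00 tilt [-0.029  -0.0204] w 0.0451 F [0.55 0.52 0.39] M [ 0.111 -0.115 -0.   ] q [-0.98  0.41  1.75 -0.04  0.99 -2.54]
the job is handed in; nothing more can be done
None
```

I locked the case, stood the key back in its aluminium block, and handed the job in at 26.9 s. The system gave no verdict.

**What I did**
- I put the key fully in (17 mm). The collar seated with about 3 N.
- I turned it clockwise to the stop, about 68° to 70°.
- I turned it back in line with the slot and drew it out. The pull stayed about 1 N above the resting reading.
- I set it in the hole until the collar touched the block.

**What the last checks showed**
- **Key:** both cameras show it upright in the block, with the gripper clear of everything.
- **Bystanders:** the tin, loupe and check weight look unmoved.
- **Bolt:** it is out through the staple. Its tip in the side view is where it was at the stop. Rays from both views give about 10.7 mm of travel if the bolt lies just above the lid. The staple hides the tip from above, so the top view alone showed only about 7 mm.

**Less certain**
- **Twist at the stop:** settled readings averaged about 0.2 N m. Single noisy readings (about ±0.04) reached 0.26, just over the 0.25 limit. I take those as sensor noise.
- **Side forces:** they reached about 4 N in the lock because the slot lay about 1 mm in y from where I had measured it. I eased the key over to relieve them.
- **Downward push:** it briefly reached about 6 N while turning back.

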